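# Fit up fork brackets and post sockets on a beam for tacking

## Robot

A 7-joint arm with a two-finger parallel gripper is mounted at the origin on the work surface. World frame = base frame: x ahead of the robot, y to its left, z up, the work surface at z = 0. Lengths are in m, angles in degrees, forces in N, time in s.
With the tool pointing down it reaches from about 0.425 to 0.875 m from the base axis. Payload 4.7 kg.
Tool frame: the origin (TCP) lies at the very end of the fingers, on their centre line; the grasp point (between the pads) lies env.grip_point_offset behind it (env.grip_point_offset is the distance from the TCP to the grasp point, in m); z points along the fingers, y is the direction in which the jaws open and shut (so a half turn about z gives the same grasp; the last joint's range is limited). The gripper opens to 87 mm and grips with 3 to 60 N. Pads are 19 mm wide; open, the fingers measure 117 mm over their backs; the gripper's body (75 mm by 190 mm) begins 51 mm behind the grasp point.
Start: joints at [-62.733, 18.392, -4.016, 83.108, 1.295, 78.541, -3.26], TCP at [0.29, 0.582, 0.223] pointing down, gripper open.
Joint ranges: [-163.93, 163.93], [-17.29, 119.83], [-79.2, 71.16], [3.27, 140.29], [-89.18, 269.18], [5.43, 117.66], [-154.24, 154.24]. Speed limits (degrees/s): [147.25, 147.25, 180, 180, 180, 180, 180].

## Interface

Orientations are given as [roll, pitch, yaw] about the fixed x, y, z axes, in that order (R = Rz(yaw) Ry(pitch) Rx(roll)).
In Python, from cell import env gives the robot as it stands.
- The arm moves only by the tool send_rows, never from a script. Its argument "plan" is a list of rows, each a list of 7 numbers: the finger opening in mm, from 0 to 87, then the shift along the tool's x, y, z in mm, then the turn, a rotation vector about the tool's x, y, z in rad. A call has 1 to 12 rows; each row shifts and turns the commanded pose from where the row before left it, along the tool's axes as they then stand; what a row does not reach is not made up. A row lasts 1/10 s, in which the tool goes at most 50 mm and 8.59 degrees, less where a joint would pass 70% of its speed; a pose out of reach is approached as far as the arm can. A call is refused whole if a number of a shift passes 50 or a number of a turn 0.15, either way. A call with a gripper value outside its range is refused whole. The fingers move at their own pace and stop on an object; "grip_force" is the grip in N (left out, the last holds). Time passes only in rows, so rows that do not move let the fingers close. It gives the time, the measured TCP pose, the force and the opening at its end, in the units of the state.
- env.get_obs(): the state, without advancing time (a new reading comes with each control period).
- env.read_camera(name): name is "scene" or "top" or "wrist"; returns the picture (420x560x3 uint8, red, green, blue); there is no depth.
- env.get_calibration(name): a dict with "fx", "fy", "cx", "cy" (pixels), "extrinsics" (4x4, takes a point from camera to world coordinates). Camera axes: x right, y down, z forward; pixel columns grow to the right and rows downward; lengths in m; the calibration is good to about 2 mm. The wrist camera is an equidistant fisheye: a pixel r from the principal point sees the ray r / f radians off the axis. A picture is of the moment at which its call begins: read the wrist's pose just before it. get_calibration takes no time and is no camera call; for the wrist camera it gives the pose at the moment of the call.
- env.sign_off(): hands the job in, once; it reports no verdict.
Trained networks look in the newest picture that a camera, given by its name, has taken for a name from the list of things; names that differ only in an ending like _2 or _b are one class to them, and where a whole thing is asked for, a point or a joint stands for the part that bears it (a point fixed in the world has none). Each returns a list of dicts, best first, with "confidence" (0 to 1); they miss things now and then, are a little off and sometimes report something else, mostly with a low value. They report only what shows in the picture. A call takes as long as a camera call. They do not tell look-alikes from the thing itself.
- env.regions_of(camera, query): "region" (420x560 bool, what is visible of it) and "rect" ([left, top, right, bottom] in pixels, round what is visible of it).
The state is a dict: "time_s": time; "qpos": joint angles; "joint_velocities": joint speeds; "effort": joint torques, N m; "tool_pos": TCP position; "tool_rot": TCP orientation; "force": force on the tool from outside, world axes, zero at the start; "wrist_torque": the same for the moment, N m; "grip_width": finger opening in m.
Only numpy, scipy, OpenCV 4.12 (cv2) and the standard library are available. Lean on these libraries where they do the work, as an engineer would, in place of code of your own. Each camera call takes 0.05 s, during which the arm holds its last target. There are 200 camera calls.

## Task

Set the parts out on the clamped beam ready for tacking: put the cold chisel left on top of it away in the tool tray, and fit the three loose fork brackets, one into each empty bay, in the channel on the robot's side, just like those already tacked there: in under the top flange, standing on the bottom flange, back tight and square against the web, halfway between the tacked brackets on either side. Stand each square post socket upright in the middle of the top flange, square to the beam, directly above one of the brackets you fitted (one socket to a bracket), and leave everything else on the table where it is.

Things in the scene. Friction and masses are not known exactly. Their poses are not given: they have to be found in the camera images.
- beam: Fixed steel H-section beam lying along y, strapped down at its ends: 640 mm long, 96 mm high, flanges 100 mm wide, 8 mm thick, web 5 mm (channel 80 mm high, 47 mm deep). Origin: centre of the underside; x level, away from the robot, square to the web; y along the beam. Robot-side web face x = -2.5 mm, flange edges x = -50 and 50 mm, top of bottom flange z = 8 mm, top of beam z = 96 mm.
- tacked: The four fork brackets already tack-welded in the beam's robot-side channel (fixed, same shape as the loose ones: backs on the web, legs sticking out 30 mm past the flange edges towards the robot). They leave three empty bays. This frame lies on the web face at the top of the bottom flange, axes as the beam's.
- tack1 (a point): Tacked bracket 1 (numbered towards +y): foot of its back, on the web, in the middle of its width.
- tack2 (a point): Tacked bracket 2 (numbered towards +y): foot of its back, on the web, in the middle of its width.
- tack3 (a point): Tacked bracket 3 (numbered towards +y): foot of its back, on the web, in the middle of its width.
- tack4 (a point): Tacked bracket 4 (numbered towards +y): foot of its back, on the web, in the middle of its width.
- bay1 (a point): Point on the web face, at the top of the bottom flange, halfway between tacked brackets 1 and 2; axes as the beam's.
- bay2 (a point): Point on the web face, at the top of the bottom flange, halfway between tacked brackets 2 and 3; axes as the beam's.
- bay3 (a point): Point on the web face, at the top of the bottom flange, halfway between tacked brackets 3 and 4; axes as the beam's.
- fork1: Loose steel fork bracket, one of three, U-shaped from above, standing on its edge: 50 mm wide (y) outside, 78 mm deep (x), 42 mm tall (z), folded from 6 mm plate, 0.38 kg. Origin: foot of its flat back, mid-width; z up; the back is the plane x = 0, the two legs point to -x and end at x = -78 mm; centre of mass at x = -32 mm. May get knocked aside, even once fitted.
- fork2: Loose steel fork bracket, one of three, U-shaped from above, standing on its edge: 50 mm wide (y) outside, 78 mm deep (x), 42 mm tall (z), folded from 6 mm plate, 0.38 kg. Origin: foot of its flat back, mid-width; z up; the back is the plane x = 0, the two legs point to -x and end at x = -78 mm; centre of mass at x = -32 mm. May get knocked aside, even once fitted.
- fork3: Loose steel fork bracket, one of three, U-shaped from above, standing on its edge: 50 mm wide (y) outside, 78 mm deep (x), 42 mm tall (z), folded from 6 mm plate, 0.38 kg. Origin: foot of its flat back, mid-width; z up; the back is the plane x = 0, the two legs point to -x and end at x = -78 mm; centre of mass at x = -32 mm. May get knocked aside, even once fitted.
- socket1: Loose post socket, a short piece of square steel tube standing on end, open at the top (may be absent): 50 x 50 mm outside, wall 4 mm, 40 mm tall, 0.23 kg. Origin: centre of the foot; z up; x and y square to its sides.
- socket2: Loose post socket, a short piece of square steel tube standing on end, open at the top (may be absent): 50 x 50 mm outside, wall 4 mm, 40 mm tall, 0.23 kg. Origin: centre of the foot; z up; x and y square to its sides.
- socket3: Loose post socket, a short piece of square steel tube standing on end, open at the top (may be absent): 50 x 50 mm outside, wall 4 mm, 40 mm tall, 0.23 kg. Origin: centre of the foot; z up; x and y square to its sides.
- chisel: Steel cold chisel lying along y on top of the beam, 160 mm long, 18 mm thick, about 0.28 kg. Origin: under the shank, about 5 mm from the middle of its length; y points to the blade. The shank (18 x 18 mm) runs from y = -75 to +30 mm.
- tray: Fixed open aluminium tool tray on the table at the robot's left, 230 mm (x) by 150 mm (y), 35 mm high, walls and floor 3 mm. Origin: centre of the underside; its long side is along x.
- pipe_offcut: Bystander: round pipe offcut standing on end, 61 mm across, 75 mm tall. Origin: centre of the underside.
- paste_tin: Bystander: round paste tin with a lid, 64 mm across, 80 mm tall, behind the beam. Origin: centre of the underside.
- grinding_disc: Bystander: flat grinding disc, 115 mm across, 12 mm high, lying flat at the right. Origin: centre of the underside.
- flat_bar: Bystander: flat bar offcut 150 x 30 x 8 mm, lying flat at the right. Origin: centre of the underside.
- tube_offcut: Bystander: square tube offcut lying down behind the beam, 30 x 30 x 140 mm. Origin: centre of the underside; it lies along its own x axis.
- mug: Bystander: white mug, 80 mm across, 90 mm tall, near the robot at its left. Origin: centre of the underside.
There are look-alikes about, which are no part of the job. Leave any yellow look-alike of the socket1 alone.

How it is judged:
By the outcome, as a careful person would: the job done as asked, in the order asked, and still so for the second after the job is handed in, with the robot touching nothing.
Of socket1, socket2, socket3 only 2 to 3 are there at a start; the rules pass over those that are not, and their reading is None.
At some moment in a run one of fork1, fork2, fork3 may be knocked a few centimetres aside while the robot is not near it.
It also fails if it takes over 210 s, if anything falls off the work surface, if the arm or the gripper's body presses on something with over 40 N, if the wrist force passes 120 N, or if a joint passes its speed limit or range.

## Working session

There is one attempt and no reset: what is moved stays moved. The work goes in short steps, Python scripts to look and compute and a tool call to move; the robot and the scene stay as the last step left them, time stands still between calls to the robot, and variables do not carry over. Pictures are saved under pics/ and viewed, about 12 in all and at most 16, crops included, and the job is handed in when it is done.

Besides the shell and the picture viewer there is one more tool, called as name([rows], argument=value, ...), one row to a line, values as JSON. send_rows: Moves the arm, as the interface text tells. Its arguments: {"type":"object","properties":{"plan":{"type":"array"},"grip_force":{"type":"number"}},"required":["plan"]}

```bash
ls; mkdir -p pics
cat > h.py <<'E'
from cell import env
import numpy as np, cv2
def shot(name, fn):
    im=env.read_camera(name); cv2.imwrite(f'pics/{fn}.png',im[:,:,::-1]); return im
def toplane(name,u,v,z):
    c=env.get_calibration(name); T=np.array(c['extrinsics'])
    x=(u-c['cx'])/c['fx']; y=(v-c['cy'])/c['fy']
    if name=='wrist':
        r=np.hypot(x,y); s=np.sin(r)/r if r>1e-9 else 1
        d=np.array([x*s,y*s,np.cos(r)])
    else: d=np.array([x,y,1.])
    d=T[:3,:3]@d; o=T[:3,3]; t=(z-o[2])/d[2]; return (o+t*d)
def proj(name,P):
    c=env.get_calibration(name); T=np.array(c['extrinsics'])
    p=T[:3,:3].T@(np.asarray(P,float)-T[:3,3])
    if name=='wrist':
        rr=np.hypot(p[0],p[1]); th=np.arctan2(rr,p[2]); return np.array([c['cx']+c['fx']*th*p[0]/rr,c['cy']+c['fy']*th*p[1]/rr])
    return np.array([c['cx']+c['fx']*p[0]/p[2],c['cy']+c['fy']*p[1]/p[2]])
E
python3 - <<'E'
from h import *
np.set_printoptions(precision=4,suppress=True)
a=shot('top','top0'); b=shot('scene','scene0'); 
o=env.get_obs(); print(o, env.grip_point_offset)
for n in('top','scene','wrist'):
  c=env.get_calibration(n); print(n,c['fx'],c['cx'],c['cy'],np.array(c['extrinsics']))
E
```

```text
pics
{'time_s': 0.1, 'qpos': array([-62.7345,  18.4348,  -4.016 ,  83.1686,   1.2957,  78.5413,
        -3.2591]), 'joint_velocities': array([-0.0698, -0.0139,  0.0821, -0.1296,  0.0728,  0.0331,  0.0614]), 'effort': array([  0.0003, -49.2572,  -0.4053, -31.34  ,  -0.064 ,   0.0396,
         0.0001]), 'tool_pos': array([0.2894, 0.5814, 0.2216]), 'tool_rot': array([-179.9005,    0.006 ,  153.5456]), 'force': array([ 0.2199, -0.3929,  0.014 ]), 'wrist_torque': array([-0.0034,  0.0196,  0.0249]), 'grip_width': 0.08686226678338523} 0.0187
top 414.7365184855478 281.2013070101912 204.5057598779075 [[ 0.0019 -0.9973  0.0735  0.4544]
 [-0.9993 -0.0046 -0.0359  0.0106]
 [ 0.0361 -0.0734 -0.9966  1.1145]
 [ 0.      0.      0.      1.    ]]
scene 530.01121748546 279.1484126939584 214.14140835938238 [[-0.6709  0.4175 -0.6128  1.4346]
 [ 0.7415  0.3906 -0.5456  0.8078]
 [ 0.0116 -0.8204 -0.5717  0.9354]
 [ 0.      0.      0.      1.    ]]
wrist 325.19226210127806 282.9922106559869 209.25867483930776 [[ 0.446   0.863   0.2373  0.2244]
 [ 0.895  -0.4296 -0.12    0.6143]
 [-0.0016  0.2659 -0.964   0.3822]
 [ 0.      0.      0.      1.    ]]
```

Run:
```python
import cv2
for n in('top0','scene0'):
  i=cv2.imread(f'pics/{n}.png'); cv2.imwrite(f'pics/{n}b.png',cv2.resize(i,(800,600),interpolation=cv2.INTER_CUBIC))
```

```text
(no output)
```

View pics/top0b.png

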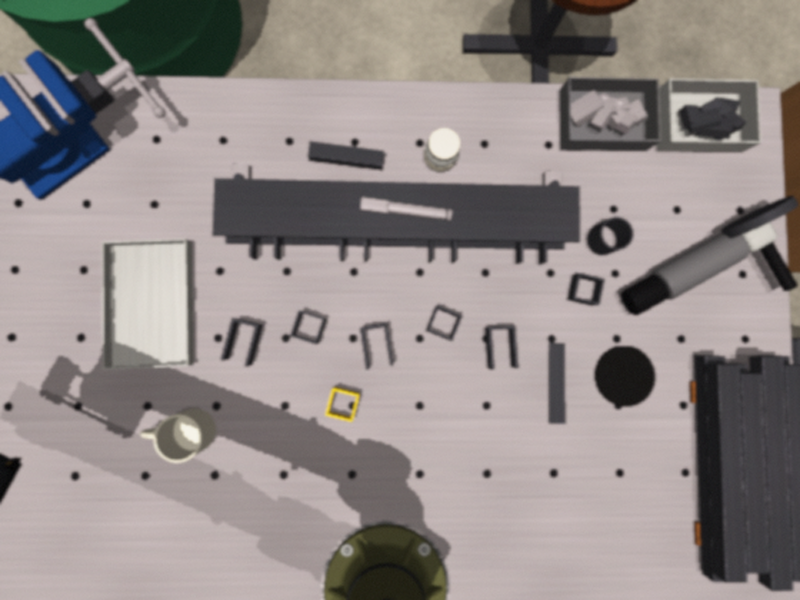

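View pics/scene0b.png

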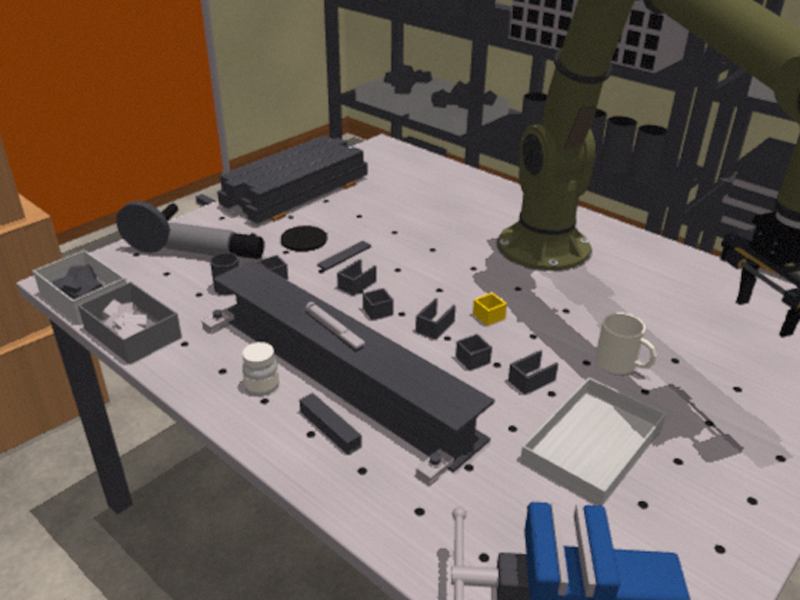

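The top view shows:
- Forks at about (243,340), (378,343) and (501,345).
- Grey square tubes at (310,325), (444,322) and (586,289), with the yellow look-alike at (343,403).
- Chisel on the beam at (405,209).
- Round pipe offcut at (610,236).
- Tray at (150,303).

The scene view agrees with this. Next I'll measure with the networks.

```bash
cat >> h.py <<'E'
def find(cam,q,z,mx=5,minc=0.2):
    out=[]
    for d in env.regions_of(cam,q)[:mx]:
        if d['confidence']<minc: continue
        m=d['region'].astype(np.uint8); ys,xs=np.nonzero(m)
        (c,s,a)=cv2.minAreaRect(np.stack([xs,ys],1).astype(np.float32))
        box=[toplane(cam,*p,z) for p in cv2.boxPoints((c,s,a))]
        C=np.mean(box,0); e=[box[(i+1)%4]-box[i] for i in range(4)]
        L=np.linalg.norm(e[0][:2]),np.linalg.norm(e[1][:2]); l=e[0] if L[0]>L[1] else e[1]
        out.append((C,L,np.degrees(np.arctan2(l[1],l[0])),m))
        im=None
        print(q,round(d['confidence'],2),'px',np.round(c,1),'C',np.round(C[:2]*1000,1),'L',np.round(np.array(L)*1000,1),'ang',round(out[-1][2],1))
    return out
E
python3 - <<'E'
from h import *
im=shot('top','t1')
F=env.read_camera
for q,z in [('beam',.096),('tacked',.05),('fork1',.042),('socket1',.04),('chisel',.105),('tray',.035)]:
    for r in find('top',q,z,6):
        print('   rgb',np.round(im[r[3]>0].mean(0)))
cv2.imwrite('pics/crop1.png',cv2.resize(im[200:310,140:460,::-1],(800,275),interpolation=cv2.INTER_CUBIC))
print(env.get_obs()['time_s'])
E
```

```text
beam 0.59 px [278.2 145.6] C [677.  -21.9] L [145.1 647. ] ang -90.7
   rgb [75. 72. 76.]
tacked 0.62 px [278.6 175.4] C [608.6 -23.1] L [ 41.5 542.2] ang -90.5
   rgb [66. 63. 65.]
fork1 0.71 px [104. 212.] C [513.2 424.2] L [162.2 230.7] ang -178.4
fork1 0.67 px [350.9 242.7] C [ 435.1 -209.1] L [57.2 76.9] ang -177.3
fork1 0.61 px [168.5 238. ] C [446.6 259.8] L [76.8 61.9] ang -12.6
fork1 0.58 px [262.9 241.9] C [437.   18.9] L [53.4 81.4] ang -169.9
   rgb [187. 183. 176.]
   rgb [81. 77. 79.]
   rgb [72. 68. 70.]
   rgb [100.  94.  96.]
socket1 0.89 px [410.5 202.1] C [ 541.6 -368.3] L [55.4 60.4] ang -103.7
socket1 0.63 px [239.7 282.7] C [333.1  77.5] L [54.9 49.6] ang -14.5
socket1 0.62 px [310.8 225.4] C [ 479.6 -105.2] L [48.8 51.9] ang -113.0
socket1 0.57 px [215.4 229.2] C [469.3 141.2] L [47.1 55. ] ang -106.2
socket1 0.53 px [279.  174.9] C [611.3 -24.6] L [ 39.2 545. ] ang -90.5
socket1 0.42 px [284.3 146. ] C [687.9 -36.1] L [ 22.8 168. ] ang -97.1
   rgb [71. 67. 68.]
   rgb [183. 160.  64.]
   rgb [93. 88. 90.]
   rgb [87. 82. 84.]
   rgb [63. 60. 63.]
   rgb [176. 165. 165.]
chisel 0.87 px [284.4 146.6] C [672.2 -33.5] L [ 22.7 156.8] ang -98.8
   rgb [176. 165. 165.]
tray 0.94 px [103. 213.] C [511.  429.4] L [163.2 237.2] ang -178.4
tray 0.67 px [279.  174.9] C [612.1 -24.7] L [ 39.4 547.5] ang -90.5
tray 0.6 px [310.9 225.8] C [ 478.8 -105.9] L [53.9 52. ] ang -24.1
   rgb [186. 182. 175.]
   rgb [61. 58. 61.]
   rgb [95. 90. 91.]
0.45
```

View pics/crop1.png

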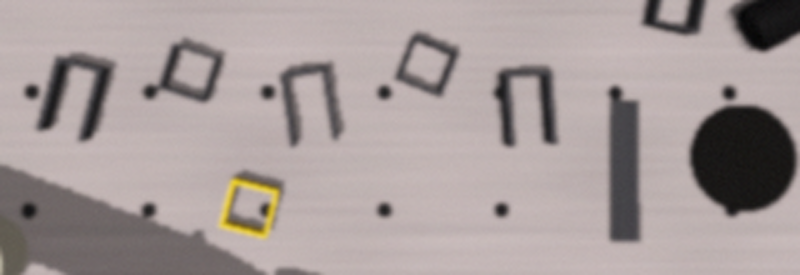

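Candidates, in 800×600 top-view pixels:
- Forks (243,340), (378,343) and (501,345) are the three loose ones. The tacked ones sit in the beam.
- Sockets are the grey (310,325), (444,322) and (586,289). The yellow tube at (343,403) and the round pipe at (610,236) are look-alikes. The crop confirms this.
- The chisel is the light bar on the beam at (405,209).

The chisel goes first.

```bash
cat >> h.py <<'E'
from scipy.spatial.transform import Rotation as Ro
def plan(pos,yaw,op,step=40,frm=None,zfirst=None):
    """rows from the measured (or given) pose to pos[m], yaw[deg], tool down"""
    o=env.get_obs()
    p,y=(np.array(o['tool_pos'])*1000,o['tool_rot'][2]) if frm is None else (np.array(frm[0])*1000.,frm[1])
    tgt=np.array(pos)*1000.; dy=(yaw-y+180)%360-180
    n=max(1,int(np.ceil(max(np.linalg.norm(tgt-p)/step,abs(dy)/8.0))))
    rows=[]; a=round(-np.radians(dy)/n,3)
    start=p.copy()
    for k in range(n):
        R=Ro.from_euler('xyz',[180,0,y],degrees=True).as_matrix()
        want=start+(tgt-start)*(k+1)/n
        s=np.round(R.T@(want-p),0 if k<n-1 else 1); p=p+R@s; y-=np.degrees(a)
        rows.append([op,*s.tolist(),0,0,a])
    print(n,'rows ->',np.round(p,1),round(y,2)); print(str(rows).replace(' ',''))
E
python3 - <<'E'
from h import *
plan([.50,.25,.30],110,60)
plan([.66,-.03,.25],81,60,frm=([.50,.25,.30],110))
E
```

```text
11 rows -> [500. 250. 300.] 110.05
[[60,-31.0,-18.0,-7.0,0,0,np.float64(0.069)],[60,-31.0,-17.0,-7.0,0,0,np.float64(0.069)],[60,-33.0,-14.0,-7.0,0,0,np.float64(0.069)],[60,-34.0,-12.0,-7.0,0,0,np.float64(0.069)],[60,-34.0,-9.0,-7.0,0,0,np.float64(0.069)],[60,-35.0,-7.0,-7.0,0,0,np.float64(0.069)],[60,-36.0,-5.0,-7.0,0,0,np.float64(0.069)],[60,-35.0,-2.0,-7.0,0,0,np.float64(0.069)],[60,-36.0,0.0,-7.0,0,0,np.float64(0.069)],[60,-36.0,3.0,-7.0,0,0,np.float64(0.069)],[60,-35.1,5.2,-7.5,0,0,np.float64(0.069)]]
9 rows -> [660. -30. 250.] 81.12
[[60,-35.0,6.0,6.0,0,0,np.float64(0.056)],[60,-35.0,8.0,5.0,0,0,np.float64(0.056)],[60,-35.0,10.0,6.0,0,0,np.float64(0.056)],[60,-33.0,12.0,5.0,0,0,np.float64(0.056)],[60,-34.0,14.0,6.0,0,0,np.float64(0.056)],[60,-32.0,15.0,5.0,0,0,np.float64(0.056)],[60,-31.0,18.0,6.0,0,0,np.float64(0.056)],[60,-30.0,19.0,5.0,0,0,np.float64(0.056)],[60,-29.7,20.6,6.0,0,0,np.float64(0.056)]]
```

send_rows([
  [60,-31,-18,-7,0,0,0.069],
  [60,-31,-17,-7,0,0,0.069],
  [60,-33,-14,-7,0,0,0.069],
  [60,-34,-12,-7,0,0,0.069],
  [60,-34,-9,-7,0,0,0.069],
  [60,-35,-7,-7,0,0,0.069],
  [60,-36,-5,-7,0,0,0.069],
  [60,-35,-2,-7,0,0,0.069],
  [60,-36,0,-7,0,0,0.069],
  [60,-36,3,-7,0,0,0.069],
  [60,-35,5,-7,0,0,0.069],
], grip_force=40)

```text
time_s: 1.55
tool_pos: [0.5005, 0.2486, 0.3002]
tool_rot: [180.0, -0.0, 109.9]
force: [0.7, 0.2, 0.2]
grip_width: 0.06
```

send_rows([
  [60,-35,6,6,0,0,0.056],
  [60,-35,8,5,0,0,0.056],
  [60,-35,10,6,0,0,0.056],
  [60,-33,12,5,0,0,0.056],
  [60,-34,14,6,0,0,0.056],
  [60,-32,15,5,0,0,0.056],
  [60,-31,18,6,0,0,0.056],
  [60,-30,19,5,0,0,0.056],
  [60,-30,21,6,0,0,0.056],
  [60,0,0,0,0,0,0],
  [60,0,0,0,0,0,0],
])

```text
time_s: 2.65
tool_pos: [0.6604, -0.0312, 0.2491]
tool_rot: [-180.0, 0.0, 81.1]
force: [-0.5, -0.2, 0.1]
grip_width: 0.06
```

```bash
sed -i 's/a=round(-np.radians(dy)\/n,3)/a=float(round(-np.radians(dy)\/n,3))/' h.py
python3 - <<'E'
from h import *
im=shot('wrist','w1')
o=env.get_obs(); print(o['tool_pos'],o['tool_rot'])
find('wrist','chisel',.105,2)
im=shot('top','t2'); find('top','chisel',.105,2)
i=cv2.imread('pics/w1.png'); cv2.imwrite('pics/w1b.png',cv2.resize(i,(800,600)))
E
```

```text
[ 0.66037881 -0.02948135  0.24941279] [-1.79970914e+02 -4.44444772e-02  8.12101537e+01]
chisel 0.96 px [294.5 193. ] C [671.5 -29.6] L [ 22.3 159.7] ang -97.4
```

View pics/w1b.png

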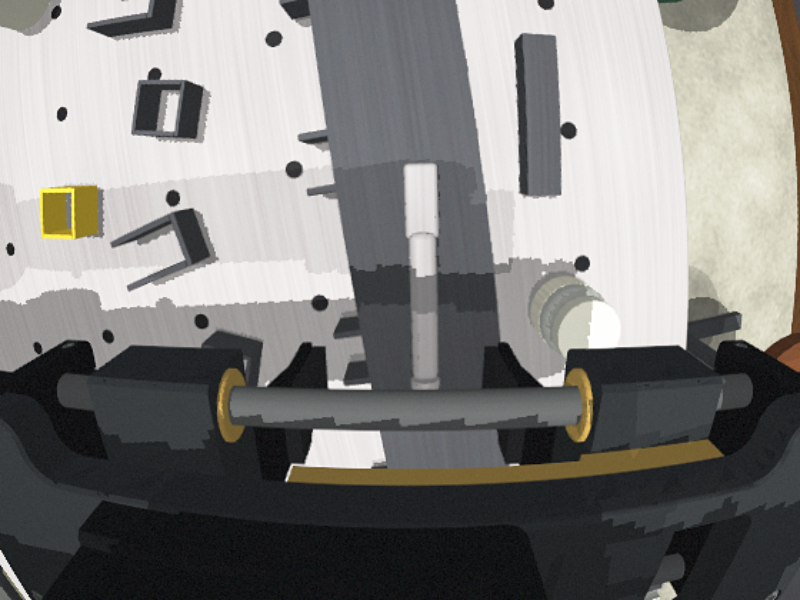

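Wrist view: the chisel lies along the beam at (423,165)–(425,385), wide blade end to +y. It agrees with the top measurement, so I'll go down and grip it.

send_rows([
  [60,2,11,20,0,0,0],
  [60,0,0,35,0,0,0],
  [60,0,0,35,0,0,0],
  [60,0,0,30,0,0,0],
  [60,0,0,20,0,0,0],
  [60,0,0,9,0,0,0],
  [60,0,0,0,0,0,0],
  [0,0,0,0,0,0,0],
  [0,0,0,0,0,0,0],
  [0,0,0,0,0,0,0],
  [0,0,0,0,0,0,0],
  [0,0,0,0,0,0,0],
])

```text
time_s: 4.05
tool_pos: [0.6719, -0.0299, 0.101]
tool_rot: [180.0, -0.0, 81.2]
force: [0.0, 0.5, -0.0]
grip_width: 0.0278
```

send_rows([
  [0,0,0,0,0,0,0],
  [0,0,0,0,0,0,0],
  [0,0,0,-15,0,0,0],
  [0,0,0,-30,0,0,0],
  [0,0,0,-30,0,0,0],
  [0,0,0,-30,0,0,0],
  [0,0,0,-30,0,0,0],
  [0,0,0,0,0,0,0],
])

```text
time_s: 4.85
tool_pos: [0.6739, -0.0304, 0.2415]
tool_rot: [179.5, -0.1, 81.2]
force: [1.7, 0.5, -1.5]
grip_width: 0.0176
```

Run:
```python
from h import *
o=env.get_obs();print(o['tool_pos'],o['tool_rot'],o['grip_width'])
# tray centre refine from top
shot('top','t3'); find('top','tray',.035,1)
```

```text
[ 0.67392888 -0.03044305  0.2414733 ] [ 1.79512053e+02 -8.95141354e-02  8.11641472e+01] 0.017606049568280546
tray 0.68 px [103.  212.7] C [511.9 429.5] L [165.9 234.4] ang -177.6
```

Run:
```python
from h import *
plan([.512,.432,.20],182,0,step=42)
```

```text
13 rows -> [512. 432. 200.] 181.72
[[0,33.0,-18.0,3.0,0,0,-0.135],[0,35.0,-13.0,3.0,0,0,-0.135],[0,37.0,-8.0,2.0,0,0,-0.135],[0,38.0,-3.0,3.0,0,0,-0.135],[0,37.0,2.0,3.0,0,0,-0.135],[0,37.0,7.0,3.0,0,0,-0.135],[0,36.0,12.0,2.0,0,0,-0.135],[0,33.0,17.0,3.0,0,0,-0.135],[0,31.0,21.0,3.0,0,0,-0.135],[0,28.0,25.0,3.0,0,0,-0.135],[0,25.0,29.0,2.0,0,0,-0.135],[0,20.0,31.0,3.0,0,0,-0.135],[0,16.2,34.3,3.0,0,0,-0.135]]
```

send_rows([
  [0,33,-18,3,0,0,-0.135],
  [0,35,-13,3,0,0,-0.135],
  [0,37,-8,2,0,0,-0.135],
  [0,38,-3,3,0,0,-0.135],
  [0,37,2,3,0,0,-0.135],
  [0,37,7,3,0,0,-0.135],
  [0,36,12,2,0,0,-0.135],
  [0,33,17,3,0,0,-0.135],
  [0,31,21,3,0,0,-0.135],
  [0,28,25,3,0,0,-0.135],
  [0,25,29,2,0,0,-0.135],
  [0,20,31,3,0,0,-0.135],
])

```text
time_s: 6.15
tool_pos: [0.5225, 0.3971, 0.2]
tool_rot: [-179.8, -0.2, 174.3]
force: [0.0, 0.4, -2.8]
grip_width: 0.0178
```

send_rows([
  [0,16,34,3,0,0,-0.135],
  [0,0,0,20,0,0,0],
  [0,0,0,40,0,0,0],
  [0,0,0,40,0,0,0],
  [0,0,0,40,0,0,0],
  [0,0,0,25,0,0,0],
  [0,0,0,12,0,0,0],
  [0,0,0,8,0,0,0],
  [0,0,0,0,0,0,0],
  [0,0,0,0,0,0,0],
])

```text
time_s: 7.15
tool_pos: [0.513, 0.4324, 0.0159]
tool_rot: [179.9, 0.1, -178.3]
force: [0.3, -0.7, -2.4]
grip_width: 0.0175
```

send_rows([
  [0,0,0,5,0,0,0],
  [0,0,0,0,0,0,0],
  [45,0,0,0,0,0,0],
  [45,0,0,0,0,0,0],
  [45,0,0,0,0,0,0],
  [45,0,0,-15,0,0,0],
  [45,0,0,-35,0,0,0],
  [45,0,0,-45,0,0,0],
  [60,0,0,-45,0,0,0],
  [60,0,0,-45,0,0,0],
])

```text
time_s: 8.15
tool_pos: [0.5122, 0.4317, 0.1981]
tool_rot: [179.9, 0.1, -178.3]
force: [0.4, 0.2, 0.6]
grip_width: 0.0541
```

Run:
```python
from h import *
shot('top','t4')
for q,z in [('chisel',.015),('fork1',.042)]: find('top',q,z,5)
plan([.43,.26,.20],168,70,step=40)
print(env.get_obs()['qpos'])
```

```text
chisel 0.6 px [279. 175.] C [614.6 -25.4] L [ 40.9 557.6] ang -90.5
chisel 0.57 px [106.  211.5] C [515.5 429.7] L [ 25.9 154.7] ang -178.2
chisel 0.32 px [277.8 145.2] C [695.7 -23.2] L [148.9 694.8] ang -90.7
chisel 0.25 px [241.8 108.3] C [795.1  77.8] L [ 41.2 142.5] ang -98.3
fork1 0.86 px [350.4 242.5] C [ 435.7 -207.9] L [59.2 78.4] ang -176.9
fork1 0.75 px [169.2 239. ] C [444. 258.] L [77.8 59.6] ang -14.2
fork1 0.53 px [263.4 241.9] C [436.8  17.7] L [51.  77.1] ang -170.7
fork1 0.51 px [278.6 175. ] C [610.7 -23.4] L [ 39.8 546.1] ang -90.5
5 rows -> [430. 260. 200.] -192.03
[[70,18.0,-34.0,0.0,0,0,0.048],[70,16.0,-35.0,0.0,0,0,0.048],[70,15.0,-36.0,1.0,0,0,0.048],[70,12.0,-36.0,-0.0,0,0,0.048],[70,11.5,-37.3,0.1,0,0,0.048]]
[-43.90754318  21.09289994   1.99340089  82.02833938  -0.74138483
  76.3047683   49.84569262]
```

```bash
cat >> h.py <<'E'
from scipy.optimize import minimize
FORK=[((-6,-25,0),(0,25,42)),((-78,-25,0),(0,-19,42)),((-78,19,0),(0,25,42))]
SOCK=[((-25,-25,0),(25,-21,40)),((-25,21,0),(25,25,40)),((-25,-25,0),(-21,25,40)),((21,-25,0),(25,25,40))]
BEAM=[((-50,-320,0),(50,320,8)),((-2.5,-320,8),(2.5,320,88)),((-50,-320,88),(50,320,96))]
S=4
def render(cam,boxes,x,y,yaw,z,cal):
    T=np.array(cal['extrinsics']); m=np.zeros((420*S,560*S),np.uint8); c,s=np.cos(np.radians(yaw)),np.sin(np.radians(yaw))
    for lo,hi in boxes:
        P=np.array([[a,b,d] for a in(lo[0],hi[0]) for b in(lo[1],hi[1]) for d in(lo[2],hi[2])],float)/1000
        W=np.stack([x+c*P[:,0]-s*P[:,1],y+s*P[:,0]+c*P[:,1],z+P[:,2]],1)
        q=(W-T[:3,3])@T[:3,:3]
        if cam=='wrist':
            r=np.hypot(q[:,0],q[:,1]); k=np.arctan2(r,q[:,2])/r
        else: k=1/q[:,2]
        uv=np.stack([cal['cx']+cal['fx']*q[:,0]*k,cal['cy']+cal['fy']*q[:,1]*k],1)
        h=cv2.convexHull(np.round((uv+.5)*S*16).astype(np.int32))
        cv2.fillConvexPoly(m,h,1,shift=4)
    return cv2.resize(m.astype(np.float32),(560,420),interpolation=cv2.INTER_AREA)
def fit(cam,mask,boxes,x,y,yaw,z=0,quiet=False):
    cal=env.get_calibration(cam); M=cv2.GaussianBlur(mask.astype(np.float32),(0,0),1)
    def f(p):
        r=cv2.GaussianBlur(render(cam,boxes,p[0]/1000,p[1]/1000,p[2],z,cal),(0,0),1)
        return ((r-M)**2).sum()/M.sum()
    best=None
    for dy in(-8,0,8):
        s0=np.array([x*1000,y*1000,yaw+dy]); sim=np.vstack([s0,s0+[8,0,0],s0+[0,8,0],s0+[0,0,6]])
        r=minimize(f,s0,method='Nelder-Mead',options=dict(initial_simplex=sim,xatol=.05,fatol=1e-5,maxiter=150))
        if best is None or r.fun<best.fun: best=r
    print(cam,'fit',np.round(best.x,1),'err',round(best.fun,3)); return best.x
E
python3 - <<'E'
from h import *
import time
shot('top','t5')
for r in find('top','fork1',.042,4):
    if r[1][0]<100 and r[1][1]<100 : fit('top',r[3],FORK,r[0][0]+.038,r[0][1],{1:-13,0:4,-1:2}[int(np.sign(round(r[0][1],1)))])
for r in find('top','socket1',.04,4): fit('top',r[3],SOCK,r[0][0],r[0][1],r[2]%90)
r=find('top','beam',.096,1)[0]; fit('top',r[3],BEAM,.68,-.022,-.6)
shot('scene','s5')
r=find('scene','beam',.096,1)
if r: fit('scene',r[0][3],BEAM,.68,-.022,-.6)
for r in find('scene','fork1',.02,3): fit('scene',r[3],FORK,r[0][0]+.038,r[0][1],0)
for r in find('scene','socket1',.02,4): fit('scene',r[3],SOCK,r[0][0],r[0][1],20)
E
```

```text
fork1 0.76 px [263.9 242.5] C [435.3  16.3] L [49.  75.3] ang -173.2
fork1 0.73 px [168.7 239.1] C [443.9 259.2] L [78.  59.4] ang -12.7
fork1 0.57 px [350.9 242.5] C [ 435.6 -209. ] L [56.7 72.7] ang -177.1
top fit [474.7  24.1   9.7] err 0.615
top fit [481.9 253.9 -13.6] err 0.008
top fit [ 472.6 -210.1    3.7] err 0.137
socket1 0.76 px [239.5 282.4] C [333.7  78. ] L [58.5 51.6] ang -11.6
socket1 0.73 px [410.2 202.2] C [ 541.5 -367.6] L [53.5 61.7] ang -103.7
socket1 0.6 px [278.5 175. ] C [611.  -23.3] L [ 36.6 542.1] ang -90.2
socket1 0.59 px [310.7 225.8] C [ 478.6 -104.9] L [51.6 52.3] ang -113.0
top fit [332.2  78.5  75.7] err 0.072
top fit [ 543.4 -373.7   77.6] err 0.038
top fit [454.7   5.6 116.7] err 0.879
top fit [ 479.4 -106.1   66.9] err 0.023
beam 0.78 px [277.7 145.4] C [677.3 -20.6] L [140.  644.4] ang -90.6
top fit [ 6.748e+02 -1.960e+01 -6.000e-01] err 0.03
beam 0.78 px [241.7 260.3] C [736.2  23. ] L [332.  741.5] ang 88.1
scene fit [673.3 -17.2  -0.7] err 0.035
fork1 0.92 px [249.6 194.2] C [ 433.3 -210.3] L [124.  109.2] ang -179.2
fork1 0.71 px [304.7 222.8] C [432.5  18.3] L [134.5  92.6] ang -171.0
fork1 0.57 px [373.5 260.3] C [439.3 265.2] L [115.9  96.3] ang 165.5
scene fit [ 472.9 -209.     3. ] err 0.024
scene fit [473.9  26.    9.4] err 0.013
scene fit [479.1 257.1 -13. ] err 0.016
socket1 0.83 px [264.5 212.9] C [ 477.7 -103.6] L [ 67.9 106.1] ang 49.0
socket1 0.69 px [331.1 246.5] C [469.7 144.6] L [ 85.6 100.6] ang 48.2
socket1 0.68 px [193.2 185.2] C [ 522.1 -383. ] L [ 60.9 105.2] ang 88.7
socket1 0.62 px [342.6 216.6] C [331.   81.2] L [104.   89.4] ang -162.4
scene fit [ 478.  -103.7  -23.8] err 0.021
scene fit [471.5 145.1 -17.6] err 0.004
scene fit [ 528.5 -377.7   55.4] err 0.439
scene fit [331.7  80.9  -9.6] err 0.007
```

Run:
```python
from h import *
plan([.4185,.270,.10],166.7,75,step=40)
```

```text
6 rows -> [418.5 270.  100. ] -193.39
[[75,16.0,-26.0,16.0,0,0,0.044],[75,15.0,-28.0,15.0,0,0,0.044],[75,14.0,-27.0,16.0,0,0,0.044],[75,13.0,-29.0,15.0,0,0,0.044],[75,12.0,-29.0,16.0,0,0,0.044],[75,9.8,-28.8,15.2,0,0,0.044]]
```

send_rows([
  [75,16,-26,16,0,0,0.044],
  [75,15,-28,15,0,0,0.044],
  [75,14,-27,16,0,0,0.044],
  [75,13,-29,15,0,0,0.044],
  [75,12,-29,16,0,0,0.044],
  [75,10,-29,15,0,0,0.044],
  [75,0,0,25,0,0,0],
  [75,0,0,30,0,0,0],
  [75,0,0,15,0,0,0],
  [75,0,0,5,0,0,0],
  [75,0,0,0,0,0,0],
])

```text
time_s: 9.8
tool_pos: [0.4184, 0.2699, 0.0259]
tool_rot: [-179.9, -0.1, 166.6]
force: [0.2, 0.8, 0.6]
grip_width: 0.0749
```

Run:
```python
from h import *
o=env.get_obs();print(o['tool_pos'],o['tool_rot'],o['qpos'],o['force'])
shot('wrist','w6')
```

```text
[0.41835585 0.26994058 0.02592535] [-1.79925715e+02 -5.67371465e-02  1.66606171e+02] [-40.57499282  11.22704722   5.07304993 116.54261189  -1.23808804
  52.37297699  41.76522687] [0.15695116 0.77234911 0.5726988 ]
```

View pics/w6.png

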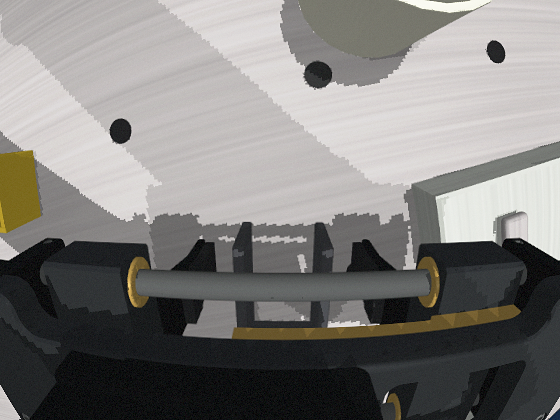

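Wrist view: the fork's leg ends at (245,225) and (320,225) are centred between the fingers. I'll grip it, lift it, and measure the tacked brackets.

send_rows([
  [0,0,0,0,0,0,0],
  [0,0,0,0,0,0,0],
  [0,0,0,0,0,0,0],
  [0,0,0,0,0,0,0],
  [0,0,0,0,0,0,0],
  [0,0,0,-5,0,0,0],
  [0,0,0,-15,0,0,0],
  [0,0,0,-30,0,0,0],
  [0,0,0,-40,0,0,0],
  [0,0,0,0,0,0,0],
], grip_force=60)

```text
time_s: 10.85
tool_pos: [0.4217, 0.2724, 0.1216]
tool_rot: [179.6, 0.3, 166.6]
force: [1.6, 0.9, -2.4]
grip_width: 0.0495
```

Run:
```python
from h import *
for cam in('top',):
    im=shot(cam,cam+'7')
    r=find(cam,'tacked',.05,1)
    if r:
        m=r[0][3]; n,l,st,ce=cv2.connectedComponentsWithStats(m)
        for k in range(1,n): print(st[k],ce[k],np.round(toplane(cam,*ce[k],.05)*1000,1))
cv2.imwrite('pics/c7.png',cv2.resize(im[160:190,150:400,::-1],None,fx=3.2,fy=6,interpolation=cv2.INTER_CUBIC))
shot('scene','s7')
r=find('scene','fork1',.05,4)
```

```text
tacked 0.6 px [279. 175.] C [609.5 -24.3] L [ 34.4 539.5] ang -90.5
[175 167   5  14  54] [177.07407407 173.87037037] [610.6 239.8  50. ]
[192 167   5  14  65] [194.03076923 173.41538462] [612.1 196.6  50. ]
[316 169   4  14  54] [317.5        175.74074074] [ 608.3 -121.9   50. ]
[301 170   2  11  15] [301.26666667 174.06666667] [612.4 -79.7  50. ]
[361 170   6  14  67] [363.25373134 176.58208955] [ 606.9 -241.6   50. ]
[377 170   7  14  86] [379.88372093 176.5       ] [ 607.5 -285.4   50. ]
[239 174   1   7   7] [239. 177.] [603.6  81.3  50. ]
[256 174   1   6   6] [256.  176.5] [605.2  37.5  50. ]
fork1 0.69 px [304.2 223.2] C [468.3  44.6] L [124.   88.7] ang -170.8
fork1 0.66 px [374.9 235.3] C [378.  224.5] L [118.1 111. ] ang 173.2
fork1 0.66 px [412.8 307.9] C [553.  448.6] L [161.   25.9] ang -177.7
fork1 0.57 px [249.8 193.7] C [ 463.4 -178.9] L [122.6 104.6] ang -173.8
```

View pics/c7.png

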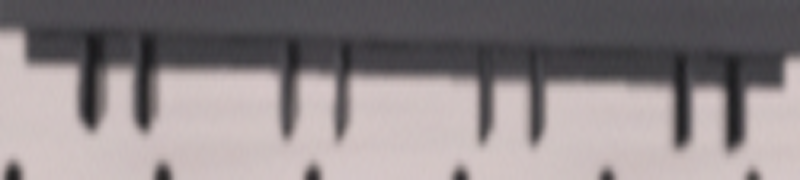

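View pics/s7.png

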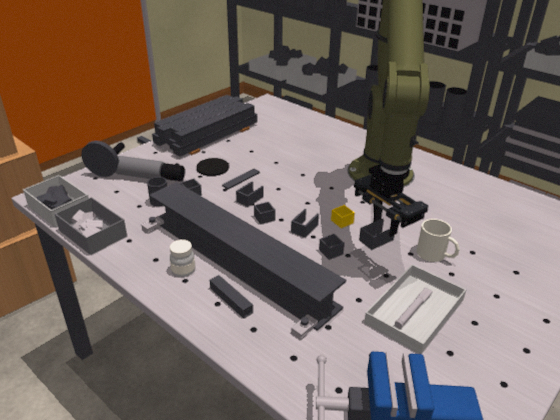

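The crop shows the tacked leg pairs with equal 44 mm spacing. The scene view shows the fork held level and the chisel in the tray at (413,307). Now I'll carry the fork to bay 3.

Run:
```python
from h import *
plan([.545,.140,.125],179.35,0,step=38)
# tack y by template in top picture: dark legs outside flange
im=cv2.imread('pics/top7.png').astype(float).mean(2); cal=env.get_calibration('top')
LEG=[((-78,-25,0),(-49,-19,42)),((-78,19,0),(-49,25,42))]
c,s=np.cos(np.radians(-.65)),np.sin(np.radians(-.65))
D=np.clip((150-im)/80,0,1)
y0=[-264,-101,59.5,219]
for yy in y0:
    best=None
    for x in np.arange(664,680,1.):
      for y in np.arange(yy-6,yy+6.1,.5):
        xb=x-(y+18.5)*np.tan(np.radians(-.65)); r=render('top',LEG,xb/1000,y/1000,-.65,.008,cal)
        # limit rows to outside bottom flange
        box=render('top',[((-95,-45,0),(-52,45,0.1))],.6715-(y+18.5)/1000*np.tan(np.radians(-.65)),yy/1000,-.65,0,cal)>.5
        e=((cv2.GaussianBlur(r,(0,0),.8)-D)[box]**2).sum()
        if best is None or e<best[0]: best=(e,x,y)
    print(yy,best)
```

```text
5 rows -> [545. 140. 125.] 179.21
[[0,-31.0,-19.0,-2.0,0,0,-0.044],[0,-30.0,-21.0,-2.0,0,0,-0.044],[0,-29.0,-22.0,-2.0,0,0,-0.044],[0,-28.0,-23.0,-2.0,0,0,-0.044],[0,-26.7,-24.3,-2.1,0,0,-0.044]]
-264 (np.float64(7.764415602899637), np.float64(674.0), np.float64(-267.5))
-101 (np.float64(11.29933841939803), np.float64(676.0), np.float64(-103.5))
59.5 (np.float64(6.735534763392165), np.float64(675.0), np.float64(59.0))
219 (np.float64(5.482929032183216), np.float64(674.0), np.float64(220.5))
```

send_rows([
  [0,-31,-19,-2,0,0,-0.044],
  [0,-30,-21,-2,0,0,-0.044],
  [0,-29,-22,-2,0,0,-0.044],
  [0,-28,-23,-2,0,0,-0.044],
  [0,-27,-24,-2,0,0,-0.043],
  [0,0,0,0,0,0,0],
  [0,0,0,30,0,0,0],
  [0,0,0,35,0,0,0],
  [0,0,0,15,0,0,0],
  [0,0,0,0,0,0,0],
])

```text
time_s: 12.05
tool_pos: [0.5431, 0.1404, 0.0427]
tool_rot: [-179.8, -0.4, 179.2]
force: [-0.3, 1.1, -3.1]
grip_width: 0.0492
```

Run:
```python
from h import *
o=env.get_obs();print(o['tool_pos'],o['tool_rot'],o['force'],o['grip_width'])
im=shot('top','t8'); shot('wrist','w8'); 
a=cv2.resize(im[150:250,120:300,::-1],(720,400),interpolation=cv2.INTER_CUBIC)
cv2.imwrite('pics/t8b.png',a)
```

```text
[0.54312553 0.14035974 0.04273912] [-179.8307161    -0.4457917   179.16836881] [-0.27986735  1.08613345 -3.14700861] 0.04923975871018131
```

View pics/t8b.png

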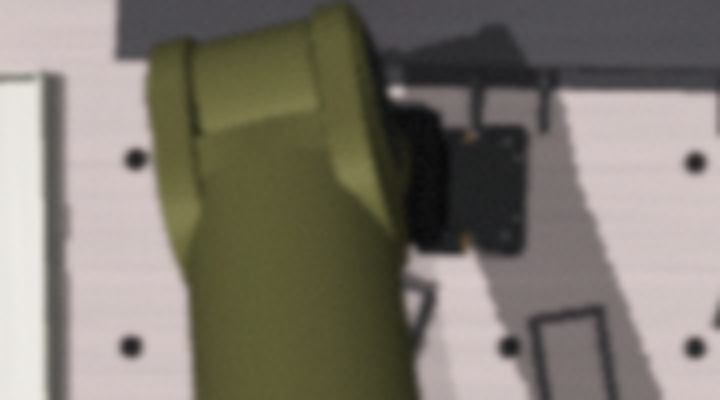

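The gripper hides the fork here, so the scene and force readings must serve. Now to insert it.

send_rows([
  [0,-20,0,0,0,0,0],
  [0,-25,0,0,0,0,0],
  [0,-10,0,0,0,0,0],
  [0,0,0,4,0,0,0],
  [0,0,0,4,0,0,0],
  [0,0,0,0,0,0,0],
])

```text
time_s: 12.75
tool_pos: [0.5998, 0.1404, 0.0377]
tool_rot: [-180.0, -0.2, 179.2]
force: [-0.8, 0.1, -3.7]
grip_width: 0.0494
```

send_rows([
  [0,-3,0,0,0,0,0],
  [0,-3,0,0,0,0,0],
  [0,0,0,0,0,0,0],
])

```text
time_s: 13.05
tool_pos: [0.6078, 0.1403, 0.0388]
tool_rot: [180.0, 0.0, 179.2]
force: [-0.2, -0.5, -4.2]
grip_width: 0.0493
```

send_rows([
  [0,-2,0,0,0,0,0],
  [0,-2,0,0,0,0,0],
  [0,0,0,0,0,0,0],
])

```text
time_s: 13.35
tool_pos: [0.608, 0.1403, 0.0378]
tool_rot: [-180.0, -0.5, 179.2]
force: [-9.5, -0.7, 0.7]
grip_width: 0.0494
```

Run:
```python
from h import *
for i in range(3):
    env.read_camera('top'); o=env.get_obs();print(np.round(o['tool_pos'],4),np.round(o['force'],1),np.round(o['wrist_torque'],2))
```

```text
[0.608  0.1403 0.0379] [-9.2 -0.4  1. ] [-0.02  1.99  0.16]
[0.608  0.1403 0.0379] [-8.9 -0.6  1.4] [-0.03  1.86  0.13]
[0.608  0.1402 0.0379] [-8.8 -1.1  0.4] [-0.02  1.93  0.19]
```

Contact with the web at the expected place. I'll back off 1 mm, lower to the flange, and press again.

send_rows([
  [0,3,0,0,0,0,0],
  [0,0,0,2,0,0,0],
  [0,0,0,2,0,0,0],
  [0,0,0,0,0,0,0],
  [0,0,0,0,0,0,0],
])

```text
time_s: 14.0
tool_pos: [0.6079, 0.1404, 0.035]
tool_rot: [180.0, -0.1, 179.2]
force: [-6.4, 0.5, 3.5]
grip_width: 0.0494
```

send_rows([
  [0,0,0,2,0,0,0],
  [0,0,0,0,0,0,0],
  [0,0,0,0,0,0,0],
])

```text
time_s: 14.3
tool_pos: [0.6079, 0.1404, 0.035]
tool_rot: [180.0, -0.1, 179.2]
force: [-10.6, -2.4, 14.0]
grip_width: 0.0494
```

send_rows([
  [0,-2,0,-1,0,0,0],
  [0,0,0,0,0,0,0],
  [0,0,0,0,0,0,0],
])

```text
time_s: 14.6
tool_pos: [0.6079, 0.1404, 0.035]
tool_rot: [180.0, -0.3, 179.2]
force: [-14.5, -1.2, 12.4]
grip_width: 0.0491
```

send_rows([
  [58,0,0,0,0,0,0],
  [58,0,0,0,0,0,0],
  [58,0,0,0,0,0,0],
  [58,5,0,0,0,0,0],
  [58,15,0,0,0,0,0],
  [58,30,0,0,0,0,0],
  [58,40,0,-30,0,0,0],
  [58,0,0,-40,0,0,0],
  [58,0,0,-40,0,0,0],
  [58,0,0,-30,0,0,0],
  [58,0,0,0,0,0,0],
])

```text
time_s: 15.7
tool_pos: [0.5237, 0.1424, 0.1789]
tool_rot: [179.8, 0.5, 179.1]
force: [0.5, 0.8, -0.5]
grip_width: 0.0578
```

Run:
```python
from h import *
im=shot('wrist','w9')
o=env.get_obs();print(o['tool_pos'],o['tool_rot'],o['force'],o['grip_width'])
shot('top','t9');
for r in find('top','fork1',.042,6):
    if max(r[1])<110: fit('top',r[3],FORK,r[0][0]+.038,r[0][1],0)
```

```text
[0.52222132 0.14200706 0.17611775] [179.86912364   0.30496056 179.15060116] [ 0.17690019 -0.10783794 -0.66538011] 0.05826186457879447
fork1 0.81 px [350.5 242.3] C [ 436.3 -208.2] L [59.3 74.1] ang -177.1
fork1 0.77 px [263.4 241.8] C [437.2  17.7] L [51.9 77.7] ang -169.0
top fit [ 474.2 -209.3    4.4] err 0.028
top fit [474.8  24.1   9.3] err 0.022
```

Run:
```python
from h import *
plan([.4115,.0145,.09],-170.5,75,step=36)
```

```text
6 rows -> [411.5  14.5  90. ] 189.46
[[75,18.0,-21.0,14.0,0,0,-0.03],[75,18.0,-21.0,14.0,0,0,-0.03],[75,19.0,-21.0,13.0,0,0,-0.03],[75,20.0,-19.0,14.0,0,0,-0.03],[75,20.0,-19.0,14.0,0,0,-0.03],[75,21.0,-18.9,13.9,0,0,-0.03]]
```

send_rows([
  [75,18,-21,14,0,0,-0.03],
  [75,18,-21,14,0,0,-0.03],
  [75,19,-21,13,0,0,-0.03],
  [75,20,-19,14,0,0,-0.03],
  [75,20,-19,14,0,0,-0.03],
  [75,21,-19,14,0,0,-0.03],
  [75,0,0,30,0,0,0],
  [75,0,0,25,0,0,0],
  [75,0,0,10,0,0,0],
  [75,0,0,0,0,0,0],
  [75,0,0,0,0,0,0],
])

```text
time_s: 16.95
tool_pos: [0.4121, 0.0146, 0.0257]
tool_rot: [-180.0, -0.0, -170.5]
force: [0.2, 0.5, 0.5]
grip_width: 0.0749
```

Run:
```python
from h import *
o=env.get_obs();print(o['tool_pos'],o['tool_rot'],o['force'],o['qpos'])
shot('wrist','w10');shot('scene','s10'); t=shot('top','t10')
w=cv2.imread('pics/w10.png')[180:380,130:430]; s=cv2.imread('pics/s10.png')[130:330,140:440]; t=t[150:260,150:400,::-1]
cv2.imwrite('pics/m10.png',np.vstack([np.hstack([cv2.resize(w,(400,267)),cv2.resize(s,(400,267))]),cv2.resize(t,(800,333),interpolation=cv2.INTER_CUBIC)]))
```

```text
[0.41213814 0.01459175 0.02569603] [-1.79984901e+02 -1.66232142e-02 -1.70520130e+02] [0.19208955 0.45152132 0.45901601] [-23.77199802   1.0444101   18.2659043  128.00812986  -0.40024176
  51.01629639  94.22282669]
```

View pics/m10.png

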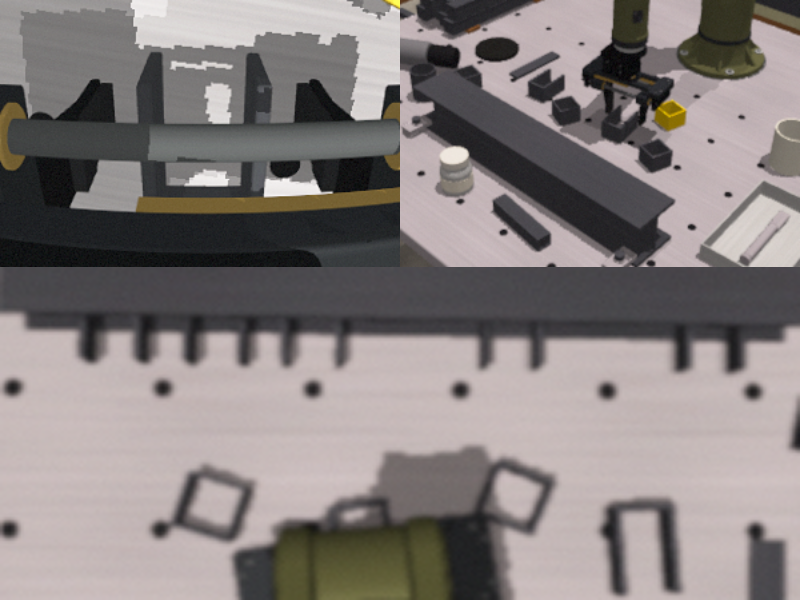

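The montage shows fork C's legs between the fingers. Fork 1 is in bay 3 with its leg ends level with the tacked ones. I'll grip fork C and check the bay 3 centring numerically.

send_rows([
  [0,0,0,0,0,0,0],
  [0,0,0,0,0,0,0],
  [0,0,0,0,0,0,0],
  [0,0,0,0,0,0,0],
  [0,0,0,0,0,0,0],
  [0,0,0,-5,0,0,0],
  [0,0,0,-15,0,0,0],
  [0,0,0,-30,0,0,0],
  [0,0,0,-40,0,0,0],
  [0,0,0,0,0,0,0],
])

```text
time_s: 18.1
tool_pos: [0.4154, 0.0149, 0.1201]
tool_rot: [180.0, 0.5, -170.5]
force: [1.9, 0.3, -3.7]
grip_width: 0.0497
```

```bash
cat >> h.py <<'E'
def tacks(fn,y0,cam='top'):
    im=cv2.imread(fn).astype(float).mean(2); cal=env.get_calibration(cam)
    LEG=[((-78,-25,0),(-49,-19,42)),((-78,19,0),(-49,25,42))]; t=np.tan(np.radians(-.65))
    D=np.clip((150-im)/80,0,1); out=[]
    for yy in y0:
        best=None
        box=render(cam,[((-95,-45,0),(-52,45,0.1))],.6715-(yy+18.5)/1000*t,yy/1000,-.65,0,cal)>.5
        box&=render(cam,[((-110,-36,0),(-52,36,42))],.6715-(yy+18.5)/1000*t,yy/1000,-.65,.008,cal)>.5
        def f(p):
            r=cv2.GaussianBlur(render(cam,LEG,(p[0]-(p[1]+18.5)*t)/1000,p[1]/1000,-.65+p[2],.008,cal),(0,0),.8)
            return ((r-D)[box]**2).sum()
        s0=np.array([673,yy,0]); r=minimize(f,s0,method='Nelder-Mead',options=dict(initial_simplex=np.vstack([s0,s0+[4,0,0],s0+[0,4,0],s0+[0,0,3]]),xatol=.05,fatol=1e-3))
        print(yy,np.round(r.x,1),round(r.fun,2)); out.append(r.x)
    return np.array(out)
E
python3 - <<'E'
from h import *
o=env.get_obs();print(o['tool_pos'],o['tool_rot'],o['force'],o['grip_width'])
tacks('pics/t10.png',[-267.5,-103.5,59,139,220.5])
E
```

```text
[0.4153837  0.01493088 0.12010678] [ 179.97207154    0.51034871 -170.53993783] [ 1.9289548   0.34553666 -3.72539332] 0.04966593248488977
-267.5 [ 6.739e+02 -2.677e+02  3.000e-01] 8.45
-103.5 [ 6.759e+02 -1.026e+02  5.000e-01] 1.88
59 [6.743e+02 5.940e+01 2.000e-01] 6.99
139 [673.3 139.    1.4] 3.66
220.5 [6.732e+02 2.205e+02 2.000e-01] 4.54
```

Run:
```python
from h import *
plan([.545,-.0203,.120],179.35,0,step=34)
```

```text
4 rows -> [545.  -20.3 120. ] -180.62
[[0,-31.0,-14.0,0.0,0,0,0.044],[0,-31.0,-13.0,0.0,0,0,0.044],[0,-31.0,-11.0,0.0,0,0,0.044],[0,-32.3,-9.9,0.1,0,0,0.044]]
```

send_rows([
  [0,-31,-14,0,0,0,0.044],
  [0,-31,-13,0,0,0,0.044],
  [0,-31,-11,0,0,0,0.044],
  [0,-32,-10,0,0,0,0.044],
  [0,0,0,0,0,0,0],
  [0,0,0,30,0,0,0],
  [0,0,0,30,0,0,0],
  [0,0,0,15,0,0,0],
  [0,0,0,0,0,0,0],
  [0,0,0,0,0,0,0],
])

```text
time_s: 19.1
tool_pos: [0.5412, -0.0208, 0.0409]
tool_rot: [-180.0, -0.0, 179.4]
force: [-0.1, 0.2, -3.6]
grip_width: 0.0492
```

send_rows([
  [0,-20,0.5,0,0,0,0],
  [0,-25,0,0,0,0,0],
  [0,-13,0,2,0,0,0],
  [0,0,0,2,0,0,0],
  [0,-2,0,0,0,0,0],
  [0,-2,0,0,0,0,0],
  [0,0,0,0,0,0,0],
])

```text
time_s: 19.8
tool_pos: [0.6032, -0.021, 0.037]
tool_rot: [180.0, 0.0, 179.4]
force: [-0.1, -0.0, -2.9]
grip_width: 0.0494
```

send_rows([
  [0,-2,0,0,0,0,0],
  [0,-2,0,0,0,0,0],
  [0,0,0,0,0,0,0],
])

```text
time_s: 20.1
tool_pos: [0.6074, -0.021, 0.0367]
tool_rot: [180.0, 0.0, 179.4]
force: [-0.5, 0.2, -3.2]
grip_width: 0.0497
```

send_rows([
  [0,-2,0.7,0,0,0,0],
  [0,-1,0,0,0,0,0],
  [0,0,0,0,0,0,0],
  [0,0,0,0,0,0,0],
])

```text
time_s: 20.5
tool_pos: [0.6076, -0.0208, 0.0358]
tool_rot: [-180.0, -0.3, 179.4]
force: [-6.6, -1.0, 0.3]
grip_width: 0.0493
```

send_rows([
  [0,3,0.5,0,0,0,0],
  [0,0,0,2,0,0,0],
  [0,0,0,2,0,0,0],
  [0,0,0,0,0,0,0],
  [0,0,0,0,0,0,0],
])

```text
time_s: 21.0
tool_pos: [0.6076, -0.0196, 0.0337]
tool_rot: [180.0, 0.0, 179.4]
force: [-4.1, 0.3, 5.0]
grip_width: 0.0491
```

send_rows([
  [0,0,-0.6,0,0,0,0],
  [0,-2,0,1,0,0,0],
  [0,-1,0,0,0,0,0],
  [0,0,0,0,0,0,0],
  [0,0,0,0,0,0,0],
])

```text
time_s: 21.5
tool_pos: [0.6076, -0.0196, 0.0336]
tool_rot: [179.9, -0.3, 179.4]
force: [-16.3, 3.2, 18.1]
grip_width: 0.0494
```

send_rows([
  [58,0,0,0,0,0,0],
  [58,0,0,0,0,0,0],
  [58,0,0,0,0,0,0],
  [58,5,0,0,0,0,0],
  [58,15,0,0,0,0,0],
  [58,30,0,0,0,0,0],
  [58,40,0,-30,0,0,0],
  [58,0,0,-40,0,0,0],
  [58,0,0,-40,0,0,0],
  [58,0,0,-30,0,0,0],
  [58,0,0,0,0,0,0],
])

```text
time_s: 22.6
tool_pos: [0.5233, -0.0196, 0.1764]
tool_rot: [179.9, 0.5, 179.4]
force: [0.0, -0.8, 0.1]
grip_width: 0.058
```

Run:
```python
from h import *
o=env.get_obs();print(o['tool_pos'],o['tool_rot'],o['force'],o['grip_width'])
shot('top','t11'); 
for r in find('top','fork1',.042,6):
    if max(r[1])<110: fit('top',r[3],FORK,r[0][0]+.038,r[0][1],0)
shot('scene','s11')
for r in find('scene','fork1',.02,6):
    if max(r[1])<150: fit('scene',r[3],FORK,r[0][0]+.038,r[0][1],0)
```

```text
[ 0.52328696 -0.01958344  0.17643202] [179.91195402   0.53775165 179.37071834] [ 0.03189946 -0.78724213  0.06168744] 0.057957056574420816
fork1 0.71 px [217.  173.9] C [612.4 138.7] L [39.6 53.8] ang -92.8
fork1 0.65 px [350.8 242.7] C [ 435.1 -208.9] L [58.1 75.8] ang -175.5
top fit [638.8 143.4   4.7] err 1.042
top fit [ 473.6 -209.5    4.3] err 0.034
fork1 0.97 px [249.7 194.1] C [ 432.5 -210.7] L [120.8 105.9] ang -177.0
scene fit [ 473.  -206.3    5.6] err 0.031
```

Run:
```python
from h import *
plan([.4093,-.2135,.09],-175.8,72,step=38)
tacks('pics/t11.png',[-103.5,59,139,220.5])
```

```text
7 rows -> [ 409.3 -213.5   90. ] 184.2
[[72,15.0,-28.0,11.0,0,0,-0.012],[72,16.0,-28.0,12.0,0,0,-0.012],[72,16.0,-27.0,11.0,0,0,-0.012],[72,17.0,-27.0,12.0,0,0,-0.012],[72,16.0,-28.0,11.0,0,0,-0.012],[72,17.0,-26.0,12.0,0,0,-0.012],[72,17.8,-27.1,11.1,0,0,-0.012]]
-103.5 [ 656.3 -102.2   13.6] 208.93
59 [6.576e+02 5.960e+01 6.000e-01] 141.05
139 [673.7 139.2   1.1] 3.24
220.5 [6.732e+02 2.206e+02 2.000e-01] 4.2
```

send_rows([
  [72,15,-28,11,0,0,-0.012],
  [72,16,-28,12,0,0,-0.012],
  [72,16,-27,11,0,0,-0.012],
  [72,17,-27,12,0,0,-0.012],
  [72,16,-28,11,0,0,-0.012],
  [72,17,-26,12,0,0,-0.012],
  [72,18,-27,11,0,0,-0.012],
  [72,0,0,30,0,0,0],
  [72,0,0,25,0,0,0],
  [72,0,0,10,0,0,0],
  [72,0,0,0,0,0,0],
])

```text
time_s: 23.9
tool_pos: [0.408, -0.2128, 0.0245]
tool_rot: [179.9, -0.3, -175.8]
force: [-0.9, -0.2, 0.3]
grip_width: 0.0722
```

Run:
```python
from h import *
o=env.get_obs();print(o['tool_pos'],o['tool_rot'],o['force'],o['qpos'])
shot('wrist','w12'); shot('top','t12')
w=cv2.imread('pics/w12.png')[180:380,130:430]; t=cv2.imread('pics/t12.png')[150:260,150:400]
cv2.imwrite('pics/m12.png',np.vstack([cv2.resize(w,(400,267)),cv2.resize(t,(800,333),interpolation=cv2.INTER_CUBIC)[:120,150:550]]))
tacks('pics/t12.png',[-103.5,-20.5,59,139,220.5])
```

```text
[ 0.40802066 -0.21276235  0.02453174] [ 179.93868636   -0.28561023 -175.80763559] [-0.85449027 -0.17588134  0.29306883] [ -8.14400806   7.8754991   34.27086167 122.27008794  -5.53359794
  51.61775112 123.53053702]
-103.5 [ 6.757e+02 -1.028e+02  4.000e-01] 2.25
-20.5 [ 6.746e+02 -2.080e+01  3.000e-01] 3.31
59 [6.744e+02 5.950e+01 3.000e-01] 6.83
139 [673.7 139.2   1.1] 3.15
220.5 [673.2 220.4   0. ] 4.17
```

View pics/m12.png

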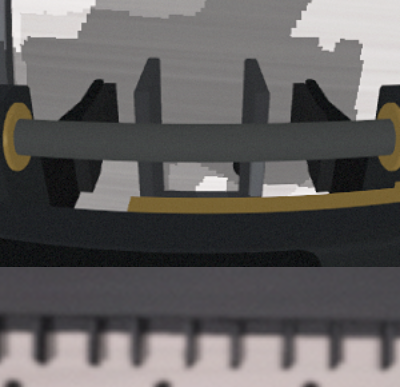

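The fork's legs are centred between the fingers. Bays 2 and 3 are within 1 mm of halfway. Gripping fork A and carrying it to bay 1.

send_rows([
  [0,0,0,0,0,0,0],
  [0,0,0,0,0,0,0],
  [0,0,0,0,0,0,0],
  [0,0,0,0,0,0,0],
  [0,0,0,0,0,0,0],
  [0,0,0,-5,0,0,0],
  [0,0,0,-15,0,0,0],
  [0,0,0,-30,0,0,0],
  [0,0,0,-40,0,0,0],
  [0,0,0,0,0,0,0],
])

```text
time_s: 25.0
tool_pos: [0.413, -0.2148, 0.1208]
tool_rot: [-179.9, 0.5, -175.8]
force: [0.5, -1.1, -3.6]
grip_width: 0.0496
```

Run:
```python
from h import *
o=env.get_obs();print(o['tool_pos'],o['tool_rot'],o['force'],o['grip_width'])
plan([.545,-.184,.116],179.35,0,step=34)
```

```text
[ 0.41297101 -0.21477007  0.12079378] [-179.86497792    0.453707   -175.81308984] [ 0.53919668 -1.06035    -3.55195859] 0.04956212869042553
4 rows -> [ 545. -184.  116.] -180.63
[[0,-33.0,5.0,1.0,0,0,0.021],[0,-34.0,6.0,1.0,0,0,0.021],[0,-33.0,7.0,2.0,0,0,0.021],[0,-33.1,7.3,0.8,0,0,0.021]]
```

send_rows([
  [0,-33,5,1,0,0,0.021],
  [0,-34,6,1,0,0,0.021],
  [0,-33,7,2,0,0,0.021],
  [0,-33,7,1,0,0,0.021],
  [0,0,0,0,0,0,0],
  [0,0,0,30,0,0,0],
  [0,0,0,30,0,0,0],
  [0,0,0,14,0,0,0],
  [0,0,0,0,0,0,0],
  [0,0,0,0,0,0,0],
])

```text
time_s: 26.0
tool_pos: [0.5419, -0.1832, 0.0378]
tool_rot: [-180.0, -0.0, 179.4]
force: [0.6, -0.5, -3.6]
grip_width: 0.0498
```

send_rows([
  [0,-20,-0.8,-2,0,0,0],
  [0,-25,0,0,0,0,0],
  [0,-13,0,0,0,0,0],
  [0,0,0,0,0,0,0],
  [0,-2,0,0,0,0,0],
  [0,0,0,0,0,0,0],
])

```text
time_s: 26.6
tool_pos: [0.6017, -0.1847, 0.0402]
tool_rot: [180.0, 0.0, 179.4]
force: [0.2, 0.9, -4.3]
grip_width: 0.0494
```

send_rows([
  [0,-2,0,0,0,0,0],
  [0,0,0,0,0,0,0],
  [0,0,0,0,0,0,0],
])

```text
time_s: 26.9
tool_pos: [0.6037, -0.1844, 0.0396]
tool_rot: [180.0, -0.0, 179.4]
force: [0.3, 0.2, -5.0]
grip_width: 0.0495
```

send_rows([
  [0,-2,0.4,2,0,0,0],
  [0,-2,0,0,0,0,0],
  [0,-1,0,0,0,0,0],
  [0,0,0,0,0,0,0],
  [0,0,0,0,0,0,0],
])

```text
time_s: 27.4
tool_pos: [0.6063, -0.1842, 0.0369]
tool_rot: [179.9, -0.3, 179.4]
force: [-5.6, 0.7, -1.7]
grip_width: 0.0492
```

send_rows([
  [0,2,0,0,0,0,0],
  [0,0,0,2,0,0,0],
  [0,0,0,2,0,0,0],
  [0,0,0,0,0,0,0],
  [0,0,0,0,0,0,0],
])

```text
time_s: 27.9
tool_pos: [0.6063, -0.1841, 0.0351]
tool_rot: [179.9, -0.1, 179.4]
force: [-9.1, 1.7, 7.6]
grip_width: 0.0493
```

send_rows([
  [0,0,0,1,0,0,0],
  [0,0,0,0,0,0,0],
  [0,0,0,0,0,0,0],
])

```text
time_s: 28.2
tool_pos: [0.6063, -0.1841, 0.0351]
tool_rot: [179.9, -0.1, 179.4]
force: [-11.2, 3.7, 13.5]
grip_width: 0.0492
```

send_rows([
  [0,-1,0,0,0,0,0],
  [0,0,0,0,0,0,0],
  [58,0,0,0,0,0,0],
  [58,0,0,0,0,0,0],
  [58,0,0,0,0,0,0],
  [58,5,0,0,0,0,0],
  [58,15,0,0,0,0,0],
  [58,30,0,0,0,0,0],
  [58,40,0,-30,0,0,0],
  [58,0,0,-40,0,0,0],
  [58,0,0,-40,0,0,0],
  [58,0,0,-20,0,0,0],
])

```text
time_s: 29.4
tool_pos: [0.5192, -0.1837, 0.1662]
tool_rot: [-180.0, 0.3, 179.4]
force: [0.5, -0.3, -0.2]
grip_width: 0.0581
```

Run:
```python
from h import *
o=env.get_obs();print(o['tool_pos'],o['tool_rot'],o['force'],o['grip_width'])
shot('top','t13'); 
for r in find('top','socket1',.04,6):
    if max(r[1])<80 and r[0][0]>.4: fit('top',r[3],SOCK,r[0][0],r[0][1],-15)
shot('scene','s13')
for r in find('scene','socket1',.02,6):
    if max(r[1])<150 and r[0][0]>.4: fit('scene',r[3],SOCK,r[0][0],r[0][1],-15)
```

```text
[ 0.51921762 -0.18373352  0.16624892] [-179.98590076    0.33081694  179.35096463] [ 0.53286445 -0.25983338 -0.15110327] 0.05805509100246561
socket1 0.69 px [311.  225.7] C [ 478.8 -105.5] L [44.2 49.5] ang -114.8
socket1 0.66 px [239.8 282.4] C [333.6  77.4] L [52.6 49. ] ang -13.5
socket1 0.59 px [215.7 228.6] C [470.9 140.6] L [50.2 52.9] ang -108.3
top fit [ 478.8 -105.9  -22.4] err 1.23
top fit [471.4 142.6 -17.9] err 0.016
socket1 0.78 px [264.4 212.6] C [ 476.8 -104.8] L [ 72.1 110.4] ang 50.6
socket1 0.66 px [342.5 216. ] C [328.7  79.2] L [ 71.6 116.5] ang 35.5
socket1 0.6 px [332.1 246.8] C [469.2 147.5] L [ 86.6 100.5] ang 48.1
socket1 0.52 px [192.8 184.8] C [ 521.2 -385.7] L [ 63.1 101. ] ang 88.7
scene fit [ 477.8 -105.   -19.4] err 0.002
scene fit [470.6 147.1 -15.3] err 0.006
scene fit [ 526.7 -380.8  -35.8] err 0.46
```

All three forks are fitted. Next are the sockets: first the beam's top-flange edges, and the approach to the middle socket.

Run:
```python
from h import *
plan([.4783,-.1053,.08],158,75,step=36)
im=cv2.imread('pics/t12.png').astype(float).mean(2)
for u in (165,205,245,285,325,385):
    p=im[110:180,u-3:u+4].mean(1); g=np.diff(cv2.GaussianBlur(p[:,None],(0,0),.8)[:,0])
    i=np.argsort(-abs(g))[:6]; i=sorted(i)
    print(u,[(int(k+110),round(g[k],0)) for k in i])
    # subpixel far edge
    f=lambda lo,hi:(np.sum(np.arange(lo,hi)*abs(g[lo:hi]))/np.sum(abs(g[lo:hi])))+110+.5
    k=int(np.argmin(g)); far=f(k-3,k+4); kk=int(np.argmin(np.r_[np.zeros(40),g[40:62]])) ; near=f(kk-2,kk+3)
    print(far,near,toplane('top',u,far,.096)[:2]*1000,toplane('top',u,near,.096)[:2]*1000)
tacks('pics/t13.png',[-267.5,-185,-103])
```

```text
4 rows -> [ 478.3 -105.3   80. ] 158.07
[[75,10.0,19.0,21.0,0,0,0.093],[75,12.0,19.0,20.0,0,0,0.093],[75,13.0,17.0,21.0,0,0,0.093],[75,15.5,15.3,20.5,0,0,0.093]]
165 [(120, np.float64(-22.0)), (121, np.float64(-27.0)), (122, np.float64(-21.0)), (169, np.float64(35.0)), (170, np.float64(42.0)), (171, np.float64(25.0))]
121.79424264208726 163.61409483445954 [733.53703296 262.13553075] [629.00109449 259.80042449]
205 [(124, np.float64(-26.0)), (125, np.float64(-38.0)), (126, np.float64(-29.0)), (170, np.float64(26.0)), (171, np.float64(29.0)), (172, np.float64(17.0))]
125.55497526021628 164.43247937600123 [725.21510718 163.58232154] [627.76601523 162.08494512]
245 [(115, np.float64(42.0)), (116, np.float64(39.0)), (126, np.float64(-34.0)), (127, np.float64(-26.0)), (171, np.float64(36.0)), (172, np.float64(29.0))]
126.46424051169791 165.38354089394002 [724.06272881  64.52662726] [626.19129395  63.70983947]
285 [(126, np.float64(-29.0)), (127, np.float64(-34.0)), (128, np.float64(-23.0)), (171, np.float64(19.0)), (172, np.float64(23.0)), (173, np.float64(15.0))]
127.29807652876491 166.22275090009109 [723.09420284 -35.1983518 ] [624.88626058 -35.32373355]
325 [(127, np.float64(-32.0)), (128, np.float64(-36.0)), (129, np.float64(-23.0)), (172, np.float64(36.0)), (173, np.float64(40.0)), (174, np.float64(24.0))]
128.18547536380407 167.16248228887932 [ 721.98254135 -135.60160955] [ 623.31972985 -135.02529637]
385 [(126, np.float64(-22.0)), (127, np.float64(-23.0)), (128, np.float64(-21.0)), (173, np.float64(31.0)), (174, np.float64(35.0)), (175, np.float64(20.0))]
127.49633093080271 168.20396671204344 [ 725.47834495 -287.57731593] [ 621.87996726 -285.85640565]
-267.5 [ 656.8 -260.7    5.6] 241.1
-185 [ 651.6 -171.2    1.8] 123.33
-103 [ 6.725e+02 -1.026e+02  5.000e-01] 51.05
```

send_rows([
  [75,10,19,21,0,0,0.093],
  [75,12,19,20,0,0,0.093],
  [75,13,17,21,0,0,0.093],
  [75,15,15,20,0,0,0.093],
  [75,0,0,25,0,0,0],
  [75,0,0,25,0,0,0],
  [75,0,0,12,0,0,0],
  [75,0,0,0,0,0,0],
  [75,0,0,0,0,0,0],
])

```text
time_s: 30.5
tool_pos: [0.4786, -0.1062, 0.0186]
tool_rot: [-180.0, -0.0, 158.0]
force: [-0.6, -1.0, 1.2]
grip_width: 0.0753
```

Run:
```python
from h import *
o=env.get_obs();print(o['tool_pos'],o['tool_rot'],o['force'])
shot('wrist','w14'); shot('scene','s14')
w=cv2.imread('pics/w14.png')[180:380,130:430]; t=cv2.imread('pics/s14.png')[120:320,140:440]
cv2.imwrite('pics/m14.png',np.hstack([cv2.resize(w,(400,267)),cv2.resize(t,(400,267))]))
```

```text
[ 0.47864728 -0.10624927  0.01855154] [-1.79968943e+02 -1.93396241e-02  1.58040532e+02] [-0.5504473  -0.97703851  1.15814967]
```

View pics/m14.png

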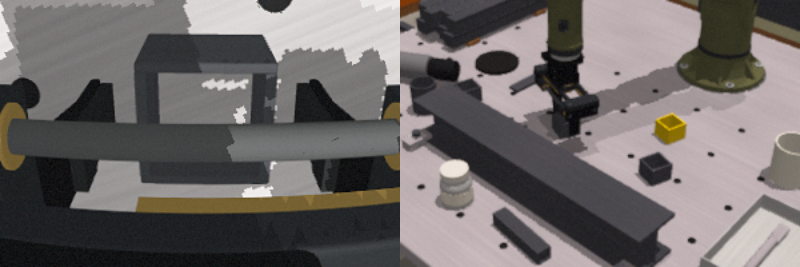

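The socket sits square and centred between the fingers.

send_rows([
  [0,0,0,0,0,0,0],
  [0,0,0,0,0,0,0],
  [0,0,0,0,0,0,0],
  [0,0,0,0,0,0,0],
  [0,0,0,-10,0,0,0],
  [0,0,0,-35,0,0,0],
  [0,0,0,-45,0,0,0],
  [0,0,0,-45,0,0,0],
  [0,0,0,-30,0,0,0],
  [0,0,0,0,0,0,0],
], grip_force=45)

```text
time_s: 31.6
tool_pos: [0.4815, -0.1065, 0.1886]
tool_rot: [179.8, 0.5, 158.1]
force: [1.4, 0.4, -1.5]
grip_width: 0.0495
```

Run:
```python
from h import *
o=env.get_obs();print(o['tool_pos'],o['tool_rot'],o['force'],o['grip_width'])
plan([.6742,-.0203,.17],179.3,0,step=36)
```

```text
[ 0.48150928 -0.10652477  0.18858635] [179.78193169   0.47497423 158.05211872] [ 1.40239626  0.36687261 -1.53308034] 0.04945797213527111
6 rows -> [674.2 -20.3 170. ] 179.37
[[0,-24.0,25.0,3.0,0,0,-0.062],[0,-26.0,24.0,3.0,0,0,-0.062],[0,-28.0,22.0,3.0,0,0,-0.062],[0,-28.0,21.0,3.0,0,0,-0.062],[0,-30.0,18.0,3.0,0,0,-0.062],[0,-31.3,16.8,3.6,0,0,-0.062]]
```

send_rows([
  [0,-24,25,3,0,0,-0.062],
  [0,-26,24,3,0,0,-0.062],
  [0,-28,22,3,0,0,-0.062],
  [0,-28,21,3,0,0,-0.062],
  [0,-30,18,3,0,0,-0.062],
  [0,-30,17,4,0,0,-0.062],
  [0,0,0,10,0,0,0],
  [0,0,0,20,0,0,0],
  [0,0,0,10,0,0,0],
  [0,0,0,0,0,0,0],
  [0,0,0,0,0,0,0],
])

```text
time_s: 32.7
tool_pos: [0.6696, -0.0196, 0.1245]
tool_rot: [-180.0, -0.0, 179.3]
force: [1.2, 0.0, -0.9]
grip_width: 0.0497
```

send_rows([
  [0,-4.5,-0.7,5,0,0,0],
  [0,0,0,3,0,0,0],
  [0,0,0,0,0,0,0],
  [0,0,0,0,0,0,0],
])

```text
time_s: 33.1
tool_pos: [0.6746, -0.02, 0.1167]
tool_rot: [180.0, 0.0, 179.4]
force: [0.3, -0.3, -2.8]
grip_width: 0.0496
```

send_rows([
  [0,0,0,2,0,0,0],
  [0,0,0,0,0,0,0],
  [0,0,0,0,0,0,0],
])

```text
time_s: 33.4
tool_pos: [0.6749, -0.0201, 0.115]
tool_rot: [180.0, 0.1, 179.4]
force: [1.4, 0.9, -1.7]
grip_width: 0.0495
```

send_rows([
  [0,0.5,0,1,0,0,0],
  [0,0,0,0,0,0,0],
  [60,0,0,0,0,0,0],
  [60,0,0,0,0,0,0],
  [60,0,0,0,0,0,0],
  [60,0,0,-10,0,0,0],
  [60,0,0,-30,0,0,0],
  [60,0,0,-40,0,0,0],
  [60,0,0,0,0,0,0],
])

```text
time_s: 34.3
tool_pos: [0.6775, -0.0207, 0.2008]
tool_rot: [180.0, 0.6, 179.4]
force: [0.5, -0.8, 0.4]
grip_width: 0.0603
```

Run:
```python
from h import *
o=env.get_obs();print(o['tool_pos'],o['tool_rot'],o['force'],o['grip_width'])
plan([.510,.130,.19],163.8,75,step=38)
plan([.471,.144,.08],163.8,75,step=38,frm=([.510,.130,.19],163.8))
```

```text
[ 0.67752959 -0.02069724  0.20081591] [179.9786829    0.62701354 179.37070236] [ 0.53946471 -0.82127591  0.36202352] 0.06026728209763008
6 rows -> [510. 130. 190.] 163.9
[[75,28.0,25.0,2.0,0,0,0.045],[75,29.0,23.0,2.0,0,0,0.045],[75,31.0,22.0,1.0,0,0,0.045],[75,31.0,21.0,2.0,0,0,0.045],[75,32.0,20.0,2.0,0,0,0.045],[75,33.3,17.5,1.8,0,0,0.045]]
4 rows -> [471. 144.  80.] 163.8
[[75,10.0,1.0,27.0,0,0,-0.0],[75,11.0,0.0,28.0,0,0,-0.0],[75,10.0,1.0,27.0,0,0,-0.0],[75,10.4,0.6,28.0,0,0,-0.0]]
```

send_rows([
  [75,28,25,2,0,0,0.045],
  [75,29,23,2,0,0,0.045],
  [75,31,22,1,0,0,0.045],
  [75,31,21,2,0,0,0.045],
  [75,32,20,2,0,0,0.045],
  [75,33,18,2,0,0,0.045],
  [75,10,1,27,0,0,0],
  [75,11,0,28,0,0,0],
  [75,10,1,27,0,0,0],
  [75,10,1,28,0,0,0],
  [75,0,0,0,0,0,0],
])

```text
time_s: 35.4
tool_pos: [0.4645, 0.1447, 0.0696]
tool_rot: [-179.7, -0.3, 164.0]
force: [-0.9, 0.5, 0.4]
grip_width: 0.0747
```

Run:
```python
from h import *
o=env.get_obs();print(o['tool_pos'],o['tool_rot'],o['force'],o['grip_width'])
shot('wrist','w15')
for r in find('wrist','socket1',.04,4):
    if np.hypot(*(r[0][:2]-[.471,.144]))<.06: fit('wrist',r[3],SOCK,.471,.144,-17)
```

```text
[0.46448548 0.14474762 0.06958756] [-179.74744748   -0.33444743  163.98668302] [-0.87482848  0.54336998  0.39084429] 0.0747205245055546
socket1 0.87 px [136.5  71.6] C [336.7  85.1] L [65.6 53.5] ang 67.2
socket1 0.59 px [284.  234.5] C [467.7 146.4] L [49.2 52.6] ang -13.8
wrist fit [474.8 144.  -18. ] err 0.163
```

send_rows([
  [75,-6.5,1.5,10,0,0,0.015],
  [75,0,0,25,0,0,0],
  [75,0,0,15,0,0,0],
  [75,0,0,0,0,0,0],
  [0,0,0,0,0,0,0],
  [0,0,0,0,0,0,0],
  [0,0,0,0,0,0,0],
  [0,0,0,0,0,0,0],
  [0,0,0,0,0,0,0],
])

```text
time_s: 36.4
tool_pos: [0.4756, 0.1445, 0.0233]
tool_rot: [180.0, 0.1, 163.0]
force: [-0.3, -2.6, 4.6]
grip_width: 0.0497
```

send_rows([
  [0,0,0,-10,0,0,0],
  [0,0,0,-35,0,0,0],
  [0,0,0,-45,0,0,0],
  [0,0,0,-45,0,0,0],
  [0,0,0,-30,0,0,0],
  [0,0,0,0,0,0,0],
  [0,0,0,0,0,0,0],
])

```text
time_s: 37.1
tool_pos: [0.4747, 0.1452, 0.1876]
tool_rot: [180.0, -0.0, 163.1]
force: [0.3, 0.6, -2.9]
grip_width: 0.0493
```

Run:
```python
from h import *
o=env.get_obs();print(o['tool_pos'],o['tool_rot'],o['force'],o['grip_width'])
plan([.6762,.1397,.17],179.3,0,step=36)
```

```text
[0.47466318 0.14519657 0.18763313] [ 1.79950266e+02 -1.72805979e-03  1.63069403e+02] [ 0.26651362  0.59005453 -2.92878725] 0.049282984136633505
6 rows -> [676.2 139.7 170. ] 179.23
[[0,-32.0,9.0,3.0,0,0,-0.047],[0,-33.0,7.0,3.0,0,0,-0.047],[0,-33.0,6.0,3.0,0,0,-0.047],[0,-34.0,4.0,3.0,0,0,-0.047],[0,-33.0,3.0,3.0,0,0,-0.047],[0,-33.7,1.1,2.6,0,0,-0.047]]
```

send_rows([
  [0,-33,9,3,0,0,-0.047],
  [0,-33,7,3,0,0,-0.047],
  [0,-34,6,3,0,0,-0.047],
  [0,-34,4,3,0,0,-0.047],
  [0,-34,3,3,0,0,-0.047],
  [0,-34,1,3,0,0,-0.047],
  [0,0,0,10,0,0,0],
  [0,0,0,20,0,0,0],
  [0,0,0,10,0,0,0],
  [0,0,0,0,0,0,0],
  [0,0,0,0,0,0,0],
  [0,0,0,0,0,0,0],
])

```text
time_s: 38.3
tool_pos: [0.6801, 0.1388, 0.1307]
tool_rot: [180.0, 0.1, 179.2]
force: [-0.4, -0.1, -2.2]
grip_width: 0.0496
```

send_rows([
  [0,0,0.8,6,0,0,0],
  [0,0,0,4,0,0,0],
  [0,0,0,0,0,0,0],
  [0,0,0,0,0,0,0],
])

```text
time_s: 38.7
tool_pos: [0.6796, 0.1394, 0.1195]
tool_rot: [-180.0, -0.0, 179.2]
force: [0.5, -0.7, -2.9]
grip_width: 0.0493
```

send_rows([
  [0,0,0,2,0,0,0],
  [0,0,0,0,0,0,0],
  [0,0,0,0,0,0,0],
])

```text
time_s: 39.0
tool_pos: [0.6797, 0.1394, 0.1194]
tool_rot: [180.0, 0.0, 179.2]
force: [-4.1, -0.7, 5.6]
grip_width: 0.049
```

Seated at the expected height. I'll release it and go to the third socket.

send_rows([
  [60,0,0,0,0,0,0],
  [60,0,0,0,0,0,0],
  [60,0,0,0,0,0,0],
  [60,0,0,-10,0,0,0],
  [60,0,0,-30,0,0,0],
  [60,0,0,-40,0,0,0],
  [60,0,0,0,0,0,0],
])

```text
time_s: 39.7
tool_pos: [0.6834, 0.1396, 0.2052]
tool_rot: [179.8, 0.6, 179.2]
force: [1.4, -0.1, -0.7]
grip_width: 0.0604
```

Run:
```python
from h import *
o=env.get_obs();print(o['tool_pos'],o['tool_rot'],o['force'],o['grip_width'])
plan([.545,-.10,.21],172,75,step=40)
plan([.543,-.374,.10],167.6,75,step=40,frm=([.545,-.10,.21],172))
```

```text
[0.68339981 0.13960909 0.20522703] [179.83567169   0.64409434 179.20224653] [ 1.37596818 -0.14158169 -0.65573728] 0.060376669329635105
7 rows -> [ 545. -100.  210.] 171.98
[[75,19.0,-35.0,-1.0,0,0,0.018],[75,19.0,-34.0,-0.0,0,0,0.018],[75,18.0,-36.0,-1.0,0,0,0.018],[75,17.0,-35.0,-1.0,0,0,0.018],[75,17.0,-36.0,-0.0,0,0,0.018],[75,16.0,-36.0,-1.0,0,0,0.018],[75,15.8,-36.3,-0.8,0,0,0.018]]
8 rows -> [ 543. -374.  100.] 167.42
[[75,-5.0,-34.0,14.0,0,0,0.01],[75,-4.0,-34.0,13.0,0,0,0.01],[75,-6.0,-34.0,14.0,0,0,0.01],[75,-5.0,-34.0,14.0,0,0,0.01],[75,-6.0,-33.0,14.0,0,0,0.01],[75,-6.0,-34.0,13.0,0,0,0.01],[75,-7.0,-34.0,14.0,0,0,0.01],[75,-6.6,-33.1,14.0,0,0,0.01]]
```

send_rows([
  [75,19,-35,-1,0,0,0.018],
  [75,19,-34,0,0,0,0.018],
  [75,18,-36,-1,0,0,0.018],
  [75,17,-35,-1,0,0,0.018],
  [75,17,-36,0,0,0,0.018],
  [75,16,-36,-1,0,0,0.018],
  [75,16,-36,-1,0,0,0.018],
  [75,-2,-45,0,0,0,0.01],
  [75,-2,-45,0,0,0,0.01],
  [75,-2,-30,0,0,0,0.01],
  [75,0,0,0,0,0,0],
])

```text
time_s: 40.8
tool_pos: [0.5276, -0.226, 0.2036]
tool_rot: [-179.8, 0.1, 169.7]
force: [-0.4, -0.8, -0.5]
grip_width: 0.0748
```

Run:
```python
from h import *
o=env.get_obs();print(o['tool_pos'],o['tool_rot'],o['qpos'])
t=shot('top','t16'); find('top','pipe_offcut',.075,1)
find('top','tube_offcut',.03,1);find('top','flat_bar',.008,1);find('top','grinding_disc',.012,1)
for r in find('top','socket1',.04,6): 
    if max(r[1])<80 and r[0][1]<-.2: fit('top',r[3],SOCK,r[0][0],r[0][1],-12)
w=shot('wrist','w16'); 
for r in find('wrist','socket1',.04,6): 
    if max(r[1])<110 and r[0][1]<-.2 and r[0][0]<.6: fit('wrist',r[3],SOCK,r[0][0],r[0][1],-12)
for p in [(440,190),(440,218),(450,218),(470,215)]: print(p,toplane('top',*p,.06)[:2])
cv2.imwrite('pics/m16.png',np.hstack([cv2.resize(w[:,:,::-1],(400,300)),cv2.resize(t[110:260,360:560,::-1],(400,300),interpolation=cv2.INTER_CUBIC)]))
```

```text
[ 0.52757559 -0.22595793  0.20355232] [-1.79825887e+02  8.83438300e-02  1.69745826e+02] [-13.51108584  10.86203795  38.59319623  97.17582369  -6.86187338
  74.27310505 106.17696812]
tube_offcut 0.81 px [242.  108.2] C [790.9  76.3] L [ 40.7 141. ] ang -96.5
grinding_disc 0.44 px [454.2 268.4] C [ 366.5 -492.9] L [76.4 20.5] ang -20.3
socket1 0.72 px [280. 144.] C [693.2 -24.6] L [52.7 58.6] ang -180.0
socket1 0.62 px [214.2 143.3] C [693.2 147.4] L [60.1 56.6] ang -3.4
socket1 0.31 px [279.  174.2] C [613.2 -24.7] L [ 39.5 549.7] ang -90.0
socket1 0.93 px [492.   13.5] C [354.3  59.1] L [34.7 78.6] ang 95.5
socket1 0.66 px [154.  222.5] C [ 537.7 -365. ] L [62.4 60.6] ang 79.7
wrist fit [ 540.8 -372.5  -14.2] err 0.026
(440, 190) [ 0.57186018 -0.43944824]
(440, 218) [ 0.49920552 -0.43751682]
(450, 218) [ 0.49929544 -0.46372607]
(470, 215) [ 0.50724596 -0.51653302]
```

View pics/m16.png

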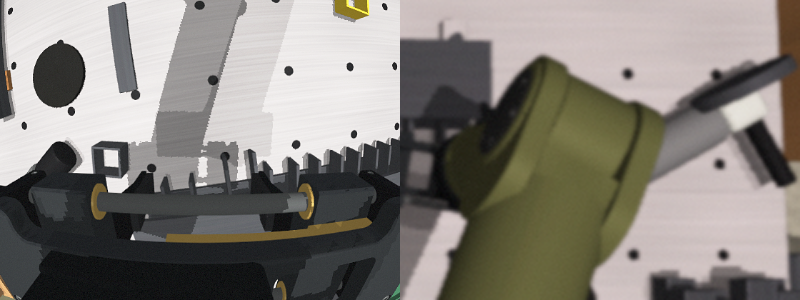

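The wrist view shows socket 3 at (110,160), with the grinder's handle tip about 35 mm beyond it at (65,155). I'll use a narrow opening and a high grasp.

Run:
```python
from h import *
plan([.542,-.373,.10],166.8,63,step=40)
```

```text
5 rows -> [ 542. -373.  100.] 166.68
[[63,-8.0,-30.0,21.0,0,0,0.013],[63,-8.0,-30.0,20.0,0,0,0.013],[63,-8.0,-30.0,21.0,0,0,0.013],[63,-9.0,-30.0,20.0,0,0,0.013],[63,-8.7,-29.6,20.5,0,0,0.013]]
```

send_rows([
  [63,-8,-30,21,0,0,0.013],
  [63,-8,-30,20,0,0,0.013],
  [63,-8,-30,21,0,0,0.013],
  [63,-9,-30,20,0,0,0.013],
  [63,-9,-30,20,0,0,0.013],
  [63,0,0,20,0,0,0],
  [63,0,0,0,0,0,0],
  [63,0,0,0,0,0,0],
])

```text
time_s: 42.0
tool_pos: [0.5419, -0.3735, 0.0804]
tool_rot: [179.9, -0.0, 166.6]
force: [0.9, -0.1, -0.1]
grip_width: 0.0631
```

Run:
```python
from h import *
o=env.get_obs();print(o['tool_pos'],o['tool_rot'],o['qpos'])
w=shot('wrist','w17')
for r in find('wrist','socket1',.04,6): 
    if max(r[1])<110 and np.hypot(*(r[0][:2]-[.542,-.373]))<.06: fit('wrist',r[3],SOCK,r[0][0],r[0][1],-12)
cv2.imwrite('pics/m17.png',w[120:330,110:450,::-1])
```

```text
[ 0.54187382 -0.37352221  0.08044541] [ 1.79947578e+02 -4.10728802e-02  1.66631318e+02] [  2.93067269  29.12890962  38.84978256  92.28659459 -19.61947337
  65.62881368 123.07849068]
```

View pics/m17.png

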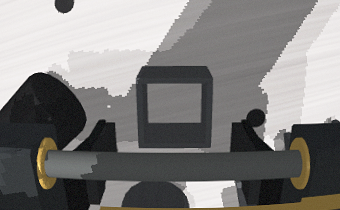

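The socket is centred between the fingers, with about 10 mm between the finger and the handle on the left. I'll descend slowly.

send_rows([
  [63,0,0,15,0,0,0],
  [63,0,0,15,0,0,0],
  [63,0,0,0,0,0,0],
])

```text
time_s: 42.4
tool_pos: [0.54, -0.3728, 0.0476]
tool_rot: [179.9, -0.3, 166.6]
force: [-0.1, 0.2, -0.4]
grip_width: 0.0628
```

send_rows([
  [63,0,0,12,0,0,0],
  [63,0,0,11,0,0,0],
  [63,0,0,0,0,0,0],
  [0,0,0,0,0,0,0],
  [0,0,0,0,0,0,0],
  [0,0,0,0,0,0,0],
  [0,0,0,0,0,0,0],
  [0,0,0,0,0,0,0],
])

```text
time_s: 43.2
tool_pos: [0.5418, -0.3747, 0.028]
tool_rot: [180.0, 0.1, 166.6]
force: [-0.9, 1.1, 1.0]
grip_width: 0.0496
```

send_rows([
  [0,0,0,-10,0,0,0],
  [0,0,0,-35,0,0,0],
  [0,0,0,-45,0,0,0],
  [0,0,0,-45,0,0,0],
  [0,0,0,-25,0,0,0],
  [0,0,0,0,0,0,0],
  [0,0,0,0,0,0,0],
])

```text
time_s: 43.9
tool_pos: [0.541, -0.3747, 0.1873]
tool_rot: [180.0, -0.0, 166.5]
force: [-0.5, 0.5, -3.3]
grip_width: 0.0497
```

Run:
```python
from h import *
o=env.get_obs();print(o['tool_pos'],o['tool_rot'],o['force'],o['grip_width'])
plan([.672,-.1844,.18],179.3,0,step=36)
```

```text
[ 0.54099173 -0.37468171  0.187328  ] [ 1.79978869e+02 -5.49944706e-03  1.66531927e+02] [-0.49944368  0.49825108 -3.33927939] 0.04973518007801797
7 rows -> [ 672.  -184.4  180. ] 179.37
[[0,-12.0,31.0,1.0,0,0,-0.032],[0,-13.0,30.0,1.0,0,0,-0.032],[0,-14.0,30.0,1.0,0,0,-0.032],[0,-14.0,30.0,1.0,0,0,-0.032],[0,-16.0,29.0,1.0,0,0,-0.032],[0,-17.0,28.0,1.0,0,0,-0.032],[0,-17.2,28.2,1.3,0,0,-0.032]]
```

send_rows([
  [0,-12,31,1,0,0,-0.032],
  [0,-13,30,1,0,0,-0.032],
  [0,-14,30,1,0,0,-0.032],
  [0,-14,30,1,0,0,-0.032],
  [0,-16,29,1,0,0,-0.032],
  [0,-17,28,1,0,0,-0.032],
  [0,-17,28,1,0,0,-0.032],
  [0,0,0,15,0,0,0],
  [0,0,0,20,0,0,0],
  [0,0,0,10,0,0,0],
  [0,0,0,0,0,0,0],
  [0,0,0,0,0,0,0],
])

```text
time_s: 45.1
tool_pos: [0.6723, -0.185, 0.1358]
tool_rot: [-180.0, 0.0, 179.4]
force: [0.5, -0.2, -2.3]
grip_width: 0.0496
```

send_rows([
  [0,0,0.6,5,0,0,0],
  [0,0,0,4,0,0,0],
  [0,0,0,0,0,0,0],
  [0,0,0,0,0,0,0],
])

```text
time_s: 45.5
tool_pos: [0.6722, -0.1841, 0.1267]
tool_rot: [180.0, 0.0, 179.4]
force: [-0.3, 0.0, -1.5]
grip_width: 0.0496
```

send_rows([
  [0,0,0,2,0,0,0],
  [0,0,0,0,0,0,0],
  [0,0,0,0,0,0,0],
])

```text
time_s: 45.8
tool_pos: [0.6722, -0.1841, 0.1246]
tool_rot: [180.0, 0.0, 179.4]
force: [0.4, -0.3, -2.5]
grip_width: 0.0495
```

Half a millimetre more, then I release, rise and move the arm clear for a full check.

send_rows([
  [0,0,0,1.5,0,0,0],
  [0,0,0,0,0,0,0],
  [60,0,0,0,0,0,0],
  [60,0,0,0,0,0,0],
  [60,0,0,0,0,0,0],
  [60,0,0,-10,0,0,0],
  [60,0,0,-30,0,0,0],
  [60,0,0,-40,0,0,0],
  [60,30,0,-40,0,0,0],
  [60,45,0,0,0,0,0],
  [60,45,0,0,0,0,0],
  [60,45,0,0,0,0,0],
])

```text
time_s: 47.0
tool_pos: [0.5058, -0.1828, 0.2438]
tool_rot: [-180.0, 0.1, 179.4]
force: [-0.7, 0.5, 1.0]
grip_width: 0.0601
```

send_rows([
  [60,45,20,0,0,0,0],
  [60,20,40,0,0,0,0],
  [60,0,45,0,0,0,0],
  [60,0,45,0,0,0,0],
  [60,0,45,0,0,0,0],
  [60,0,45,0,0,0,0],
  [60,0,45,0,0,0,0],
  [60,0,45,0,0,0,0],
  [60,0,45,0,0,0,0],
  [60,0,40,0,0,0,0],
  [60,0,0,0,0,0,0],
])

```text
time_s: 48.1
tool_pos: [0.4452, 0.2398, 0.2434]
tool_rot: [179.9, 0.0, 179.9]
force: [-0.3, -0.9, -0.9]
grip_width: 0.0599
```

```bash
cat > chk.py <<'E'
from h import *
import sys
n=sys.argv[1]
o=env.get_obs();print(o['tool_pos'],o['tool_rot'],o['force'],o['grip_width'])
t=shot('top','t'+n)
tacks(f'pics/t{n}.png',[-267.5,-185,-103,-21,59,139,220])
for r in find('top','socket1',.136,6): 
    if max(r[1])<80 and r[0][0]>.6: fit('top',r[3],SOCK,r[0][0],r[0][1],0,.096)
s=shot('scene','s'+n)
for r in find('scene','socket1',.136,6): 
    if r[0][0]>.55: fit('scene',r[3],SOCK,r[0][0],r[0][1],0,.096)
cv2.imwrite(f'pics/m{n}.png',np.vstack([cv2.resize(t[110:190,140:400,::-1],(800,246),interpolation=cv2.INTER_CUBIC),cv2.resize(s[90:340,20:480,::-1],(640,348),interpolation=cv2.INTER_CUBIC)[:, :].copy() if 0 else cv2.copyMakeBorder(cv2.resize(s[90:340,20:480,::-1],(640,348),interpolation=cv2.INTER_CUBIC),0,0,0,160,cv2.BORDER_CONSTANT)]))
E
python3 chk.py 20
```

```text
[0.44521461 0.23982771 0.24341673] [1.79855717e+02 6.60396454e-03 1.79887186e+02] [-0.26819814 -0.85958115 -0.86627943] 0.0598720858989915
-267.5 [ 6.745e+02 -2.678e+02  3.000e-01] 10.03
-185 [ 6.554e+02 -1.658e+02  3.000e-01] 15.88
-103 [ 6.759e+02 -1.025e+02  5.000e-01] 3.75
-21 [ 6.745e+02 -2.060e+01  5.000e-01] 3.45
59 [674.7  59.4   0.7] 6.42
139 [672.6 139.    1. ] 25.87
220 [ 6.735e+02  2.199e+02 -4.000e-01] 4.69
socket1 0.63 px [239.8 282.4] C [344.4  71.5] L [47.9 44.6] ang -13.5
socket1 0.56 px [347. 146.] C [ 668.6 -182.8] L [58.2 58.6] ang 179.3
socket1 0.52 px [214.  143.5] C [671.5 135.6] L [52.2 55.5] ang -179.3
socket1 0.49 px [280.  144.5] C [670.6 -21.5] L [48.  55.8] ang -180.0
top fit [ 673.2 -185.6   -0.8] err 0.033
top fit [675.3 138.8  -0. ] err 0.017
top fit [ 6.754e+02 -2.080e+01  4.000e-01] err 0.127
socket1 0.9 px [196.4 202.3] C [ 688.3 -158.3] L [ 81.9 108. ] ang 63.2
socket1 0.74 px [281.4 252.7] C [692.4 155.8] L [96.3 86.3] ang -156.8
socket1 0.67 px [236.5 226.5] C [691.4   1.3] L [ 85.2 103.2] ang 60.8
socket1 0.65 px [343.  216.1] C [468.5 173. ] L [77.6 91.3] ang 49.5
scene fit [ 672.1 -181.6   -4.1] err 0.007
scene fit [674.7 140.7   0.9] err 0.004
scene fit [674.5 -18.8  -2. ] err 0.003
```

View pics/m20.png

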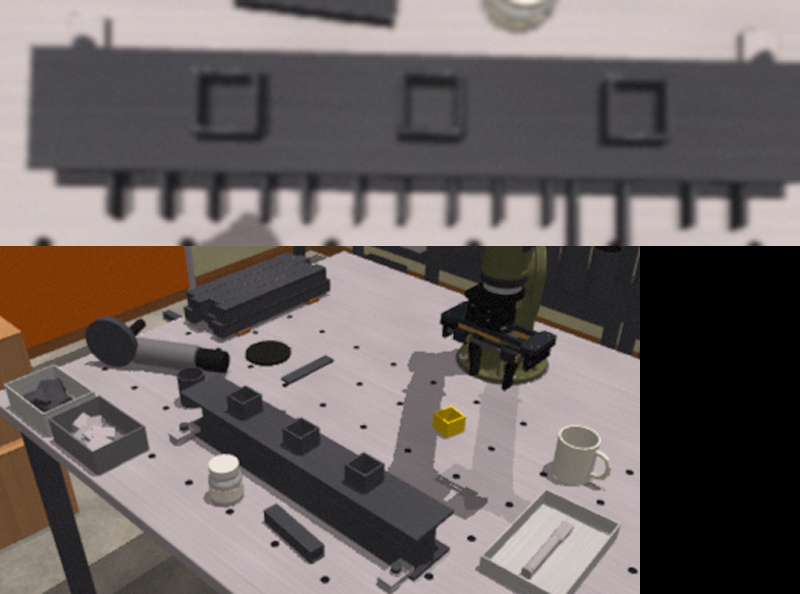

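The check shows:
- All three sockets sit in the middle of the flange above the bays. The chisel is in the tray.
- The bay 1 fork has been knocked: its legs, at crop pixels (572,235) and (622,230), stick out about 20 mm and are 19 mm towards +y.

I'll mend that one by gripping the protruding leg ends and sliding it back.

Run:
```python
from h import *
plan([.578,-.1646,.13],179.35,62,step=40)
```

```text
11 rows -> [ 578.  -164.6  130. ] 179.26
[[62,-12.0,-36.0,10.0,0,0,-0.0],[62,-13.0,-36.0,11.0,0,0,-0.0],[62,-12.0,-36.0,10.0,0,0,-0.0],[62,-12.0,-36.0,10.0,0,0,-0.0],[62,-13.0,-35.0,11.0,0,0,-0.0],[62,-12.0,-36.0,10.0,0,0,-0.0],[62,-12.0,-36.0,10.0,0,0,-0.0],[62,-13.0,-36.0,11.0,0,0,-0.0],[62,-12.0,-36.0,10.0,0,0,-0.0],[62,-13.0,-36.0,10.0,0,0,-0.0],[62,-11.9,-35.8,10.5,0,0,-0.0]]
```

send_rows([
  [62,-12,-36,10,0,0,0.009],
  [62,-13,-36,11,0,0,0],
  [62,-12,-36,10,0,0,0],
  [62,-12,-36,10,0,0,0],
  [62,-13,-35,11,0,0,0],
  [62,-12,-36,10,0,0,0],
  [62,-12,-36,10,0,0,0],
  [62,-13,-36,11,0,0,0],
  [62,-12,-36,10,0,0,0],
  [62,-13,-36,10,0,0,0],
  [62,-12,-36,10,0,0,0],
  [62,0,0,0,0,0,0],
])

```text
time_s: 49.5
tool_pos: [0.5732, -0.173, 0.1294]
tool_rot: [-179.7, -0.1, 178.2]
force: [-1.2, -0.2, 0.2]
grip_width: 0.0619
```

Run:
```python
from h import *
env.read_camera('top')
o=env.get_obs();print(o['tool_pos'],o['tool_rot'],o['force'],o['grip_width'])
w=shot('wrist','w21'); cv2.imwrite('pics/m21.png',cv2.resize(w[120:330,110:450,::-1],(680,420)))
for P in [(.576,-.1876,.05),(.576,-.1416,.05),(.595,-.1248,.05)]: print(np.round((proj('wrist',P)-[110,120])*2))
```

```text
[ 0.57353329 -0.16952344  0.12981229] [-1.79879698e+02 -6.69033177e-02  1.78385993e+02] [0.84815509 0.4690113  0.65426046] 0.06208127453743696
[292. 200.]
[410. 198.]
[452. 242.]
```

View pics/m21.png

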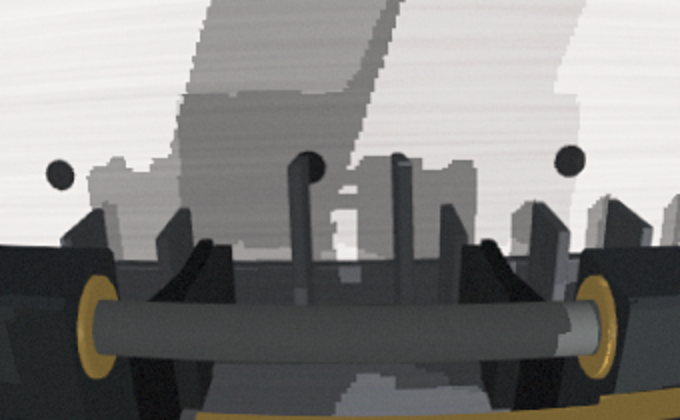

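Run:
```python
from h import *
for q,p in dict(forkL=(300,160),forkR=(399,157),tack2a=(450,208),tack2b=(535,206),tack1b=(180,212),tack1a=(98,212)).items():
    print(q,np.round(toplane('wrist',p[0]/2+110,p[1]/2+120,.05)*1000,1))
o=env.get_obs();print(o['tool_pos'],o['tool_rot'])
```

```text
forkL [ 559.9 -183.8   50. ]
forkR [ 559.7 -146.    50. ]
tack2a [ 580.7 -125.9   50. ]
tack2b [581.  -91.1  50. ]
tack1b [ 579.9 -232.9   50. ]
tack1a [ 579.4 -268.5   50. ]
[ 0.57406716 -0.16677404  0.13011037] [-1.79980103e+02 -3.23665546e-02  1.78578698e+02]
```

Run:
```python
from h import *
for q,p in dict(forkL=(300,158),forkR=(399,155),tack2a=(450,206),tack2b=(535,203),tack1b=(180,209),tack1a=(98,209)).items():
    print(q,np.round(toplane('wrist',p[0]/2+110,p[1]/2+120,.008)*1000,1))
```

```text
forkL [ 569.2 -187.1    8. ]
forkR [ 568.9 -142.7    8. ]
tack2a [ 593.6 -119.2    8. ]
tack2b [593.4 -78.3   8. ]
tack1b [ 592.1 -244.7    8. ]
tack1a [ 591.4 -286.4    8. ]
```

send_rows([
  [62,-2,0,20,0,0,-0.008],
  [62,0,0,20,0,0,0],
  [62,0,0,0,0,0,0],
  [62,0,0,0,0,0,0],
  [62,0,0,0,0,0,0],
])

```text
time_s: 50.1
tool_pos: [0.578, -0.164, 0.0916]
tool_rot: [180.0, 0.1, 179.3]
force: [-0.0, -0.2, 0.5]
grip_width: 0.0622
```

send_rows([
  [62,0,0,25,0,0,0],
  [62,0,-0.5,20,0,0,0],
  [62,0,0,12,0,0,0],
  [62,0,0,0,0,0,0],
  [62,0,0,0,0,0,0],
])

```text
time_s: 50.6
tool_pos: [0.5778, -0.1649, 0.034]
tool_rot: [-180.0, 0.1, 179.3]
force: [-0.0, -0.4, -0.1]
grip_width: 0.0623
```

send_rows([
  [0,0,0,0,0,0,0],
  [0,0,0,0,0,0,0],
  [0,0,0,0,0,0,0],
  [0,0,0,0,0,0,0],
  [0,0,0,0,0,0,0],
], grip_force=40)

```text
time_s: 51.1
tool_pos: [0.5774, -0.1659, 0.0341]
tool_rot: [-179.9, 0.1, 179.3]
force: [-1.4, -2.4, 5.8]
grip_width: 0.0495
```

send_rows([
  [0,0,-4,-1,0,0,0],
  [0,0,-5,0,0,0,0],
  [0,0,-5,0,0,0,0],
  [0,0,-4,0,0,0,0],
  [0,0,0,0,0,0,0],
  [0,0,0,0,0,0,0],
])

```text
time_s: 51.7
tool_pos: [0.5773, -0.1827, 0.0341]
tool_rot: [-180.0, 0.0, 179.3]
force: [0.4, 2.6, 2.5]
grip_width: 0.0494
```

send_rows([
  [0,-5,0,0,0,0,0],
  [0,-5,0,0,0,0,0],
  [0,-4,0,0,0,0,0],
  [0,-3,0,0,0,0,0],
  [0,0,0,0,0,0,0],
  [0,0,0,0,0,0,0],
])

```text
time_s: 52.3
tool_pos: [0.5864, -0.1849, 0.0347]
tool_rot: [179.9, -0.8, 179.2]
force: [-20.5, 3.8, 22.7]
grip_width: 0.0496
```

send_rows([
  [0,3,0,-2,0,0,0],
  [0,0,0,-1,0,0,0],
  [0,0,0,0,0,0,0],
  [0,0,0,0,0,0,0],
])

```text
time_s: 52.7
tool_pos: [0.5902, -0.1839, 0.0363]
tool_rot: [-179.9, -0.1, 179.3]
force: [-0.8, -1.0, -2.5]
grip_width: 0.0493
```

Run:
```python
from h import *
o=env.get_obs();print(o['tool_pos'],o['tool_rot'],o['force'],o['wrist_torque'],o['grip_width'])
w=shot('wrist','w22'); t=shot('top','t22')
cv2.imwrite('pics/m22.png',np.vstack([cv2.resize(w[120:330,110:450,::-1],(560,346)),cv2.resize(t[110:190,250:400,::-1],(560,299),interpolation=cv2.INTER_CUBIC)[:250]]))
for p in [(t_) for t_ in ()]: pass
```

```text
[ 0.59016245 -0.18388146  0.03629604] [-1.79925322e+02 -8.74651413e-02  1.79280884e+02] [-0.82127337 -0.97082676 -2.50557708] [-0.25401913  0.5054186  -0.0063675 ] 0.04932059915443541
```

View pics/m22.png

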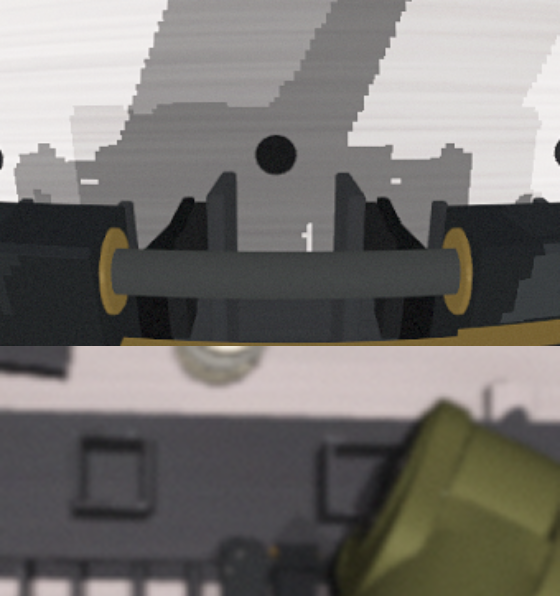

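Lifting freed it (it had been dragging on the flange), and the force is back to zero. Continuing in.

send_rows([
  [0,-3,0,0,0,0,0],
  [0,-3,0,0,0,0,0],
  [0,0,0,0,0,0,0],
])

```text
time_s: 53.1
tool_pos: [0.5971, -0.1828, 0.0372]
tool_rot: [180.0, -0.0, 179.3]
force: [-3.6, -0.0, 1.6]
grip_width: 0.0494
```

send_rows([
  [0,-2,0,0,0,0,0],
  [0,-2,0,0,0,0,0],
  [0,0,0,0,0,0,0],
])

```text
time_s: 53.4
tool_pos: [0.5999, -0.183, 0.0375]
tool_rot: [180.0, -0.1, 179.3]
force: [-7.8, 0.5, 5.9]
grip_width: 0.0497
```

send_rows([
  [0,-1,-1,-1,0,0,0],
  [0,-1,0,0,0,0,0],
  [0,0,0,0,0,0,0],
  [0,0,0,0,0,0,0],
])

```text
time_s: 53.8
tool_pos: [0.6011, -0.1834, 0.0378]
tool_rot: [179.9, -0.2, 179.4]
force: [-7.9, 1.4, 4.5]
grip_width: 0.0497
```

send_rows([
  [0,-2,0,0,0,0,0],
  [0,0,0,0,0,0,0],
  [0,0,0,0,0,0,0],
])

```text
time_s: 54.1
tool_pos: [0.6011, -0.1834, 0.0377]
tool_rot: [179.9, -0.5, 179.3]
force: [-12.7, 1.3, 8.5]
grip_width: 0.0496
```

send_rows([
  [0,3,-0.5,2,0,0,0],
  [0,0,0,2,0,0,0],
  [0,0,0,0,0,0,0],
  [0,-2,0,0,0,0,0],
  [0,0,0,0,0,0,0],
  [0,0,0,0,0,0,0],
])

```text
time_s: 54.7
tool_pos: [0.601, -0.1835, 0.0372]
tool_rot: [179.8, -0.4, 179.4]
force: [-19.8, 4.8, 25.7]
grip_width: 0.0492
```

send_rows([
  [0,0,0,-2,0,0,0],
  [58,0,0,0,0,0,0],
  [58,0,0,0,0,0,0],
  [58,0,0,0,0,0,0],
  [58,0,0,0,0,0,0],
])

```text
time_s: 55.2
tool_pos: [0.6049, -0.1843, 0.0362]
tool_rot: [-180.0, 0.1, 179.3]
force: [-1.1, 0.8, -0.2]
grip_width: 0.0578
```

Run:
```python
from h import *
env.read_camera('top')
o=env.get_obs();print(o['tool_pos'],o['tool_rot'],o['force'],o['wrist_torque'],o['grip_width'])
```

```text
[ 0.60455566 -0.18435127  0.03604663] [-1.79990665e+02  5.39889021e-02  1.79343056e+02] [-0.37516383  0.32938764 -0.38697257] [0.07448447 0.0003528  0.01994783] 0.05774563371145909
```

send_rows([
  [58,2,0.3,2,0,0,0],
  [58,0,0,0,0,0,0],
  [0,0,0,0,0,0,0],
  [0,0,0,0,0,0,0],
  [0,0,0,0,0,0,0],
  [0,0,0,0,0,0,0],
  [0,-2,0,0,0,0,0],
  [0,0,0,0,0,0,0],
], grip_force=40)

```text
time_s: 56.05
tool_pos: [0.6019, -0.184, 0.034]
tool_rot: [179.9, -0.3, 179.3]
force: [-6.8, 2.2, 5.5]
grip_width: 0.0496
```

send_rows([
  [0,-2,0,0,0,0,0],
  [0,0,0,0,0,0,0],
  [0,0,0,0,0,0,0],
])

```text
time_s: 56.35
tool_pos: [0.6019, -0.1839, 0.034]
tool_rot: [179.9, -0.5, 179.3]
force: [-11.9, 3.0, 9.1]
grip_width: 0.0499
```

It doesn't move under a 12 N push, so it is tight to the web. I'll release, back out, move clear and re-check.

send_rows([
  [58,0,0,0,0,0,0],
  [58,0,0,0,0,0,0],
  [58,0,0,0,0,0,0],
  [58,5,0,0,0,0,0],
  [58,15,0,0,0,0,0],
  [58,30,0,0,0,0,0],
  [58,40,0,-30,0,0,0],
  [58,40,0,-45,0,0,0],
  [58,20,30,-45,0,0,0],
  [58,0,45,-45,0,0,0],
  [58,0,45,0,0,0,0],
  [58,0,45,0,0,0,0],
])

```text
time_s: 57.55
tool_pos: [0.4678, -0.03, 0.1778]
tool_rot: [179.9, 0.3, 179.2]
force: [1.4, 0.7, -0.9]
grip_width: 0.0575
```

send_rows([
  [58,0,45,0,0,0,0],
  [58,0,45,0,0,0,0],
  [58,0,45,0,0,0,0],
  [58,0,45,0,0,0,0],
  [58,0,45,0,0,0,0],
  [58,0,40,0,0,0,0],
  [58,0,40,0,0,0,0],
  [58,0,40,0,0,0,0],
  [58,0,0,0,0,0,0],
  [58,0,0,0,0,0,0],
])

```text
time_s: 58.55
tool_pos: [0.4708, 0.3142, 0.1754]
tool_rot: [-179.9, -0.0, 179.4]
force: [0.1, -1.0, -0.4]
grip_width: 0.0583
```

```bash
python3 chk.py 23
```

```text
[0.47080506 0.31419422 0.17537616] [-1.79944000e+02 -1.35522484e-02  1.79441451e+02] [ 0.10528723 -1.04821939 -0.36427648] 0.05828640121243345
-267.5 [ 6.743e+02 -2.679e+02  2.000e-01] 9.03
-185 [ 6.743e+02 -1.835e+02 -1.000e-01] 13.0
-103 [ 6.754e+02 -1.035e+02 -2.000e-01] 3.35
-21 [674.5 -21.2  -0. ] 3.34
59 [674.1  59.2   0. ] 6.76
139 [673.8 138.5   1. ] 2.92
220 [6.652e+02 2.211e+02 6.000e-01] 60.3
socket1 0.8 px [214.  143.5] C [671.5 135.6] L [52.2 55.5] ang -179.3
socket1 0.74 px [280.5 144. ] C [671.8 -22.7] L [45.6 53.4] ang -180.0
socket1 0.58 px [346.5 146. ] C [ 668.6 -181.6] L [55.8 58.6] ang 179.3
socket1 0.5 px [239.7 282.2] C [345.   71.6] L [47.9 45.2] ang -13.5
top fit [675.8 138.7   0.9] err 0.018
top fit [675.2 -21.   -1.9] err 0.347
top fit [ 673.1 -184.9   -0.9] err 0.008
socket1 0.95 px [196.1 202.2] C [ 688.5 -159.3] L [ 83.3 106. ] ang 63.2
socket1 0.93 px [281.8 252.8] C [691.9 156.9] L [92.8 79.1] ang -157.5
socket1 0.75 px [236.1 227.2] C [694.6   2.5] L [94.2 93.7] ang -153.3
socket1 0.62 px [343.2 216.4] C [469.  174.1] L [82.6 91.5] ang 51.7
scene fit [ 671.6 -183.1   -3. ] err 0.007
scene fit [674.2 141.2   4.1] err 0.013
scene fit [676.2 -17.8  -4.3] err 0.007
```

Run:
```python
from h import *
from scipy.signal import find_peaks
im=cv2.imread('pics/t23.png').astype(float).mean(2)
for off in (3,5):
    prof=[];us=np.arange(170,392,.25)
    for u in us:
        v=171+ (u-165)*(3.2/220)+off
        prof.append(cv2.getRectSubPix(im.astype(np.float32),(1,3),(float(u),float(v))).mean())
    d=200-np.array(prof); pk,_=find_peaks(d,prominence=12,distance=16)
    c=[]
    for k in pk:
        w=d[k-8:k+9]-d[k-8:k+9].min(); c.append((us[k-8:k+9]*w).sum()/w.sum())
    print(off,np.round(c,1))
    if len(c)==14:
        m=(np.array(c[::2])+np.array(c[1::2]))/2; print(np.round(m,2),'dev px',np.round(m[1:6:2]-(m[0:5:2]+m[2:7:2])/2,2))
```

```text
3 [177.7 187.1 194.3 209.3 226.2 239.7 256.3 270.3 286.7 301.2 317.2 331.2
 347.4 362.7 379.1]
5 [177.3 194.3 209.3 226.2 239.3 256.3 270.3 286.4 301.2 317.2 331.2 347.4
 362.7 379.1]
[185.77 217.75 247.79 278.32 309.23 339.31 370.91] dev px [ 0.97 -0.19 -0.76]
```

The top view puts bay 1 about 2 mm off and bay 3 about 1–2.5 mm off, which is near the camera's resolution. I'll measure closer with the wrist camera, centred over each bay.

```bash
python3 - <<'E'
import re
s=open('h.py').read()
s=s.replace("def tacks(fn,y0,cam='top'):\n    im=cv2.imread(fn).astype(float).mean(2);","def tacks(fn,y0,cam='top',D0=None):\n    im=cv2.imread(fn).astype(float).mean(2);").replace("D=np.clip((150-im)/80,0,1); out=[]","D=np.clip((150-im)/80,0,1) if D0 is None else D0; out=[]")
open('h.py','w').write(s)
E
python3 - <<'E'
from h import *
plan([.53,.14,.17],179.35,58,step=40)
E
```

```text
5 rows -> [530. 140. 170.] 179.46
[[58,-12.0,-34.0,1.0,0,0,-0.001],[58,-12.0,-34.0,1.0,0,0,-0.001],[58,-12.0,-35.0,2.0,0,0,-0.001],[58,-12.0,-34.0,1.0,0,0,-0.001],[58,-12.3,-34.3,1.0,0,0,-0.001]]
```

send_rows([
  [58,-12,-35,2,0,0,0],
  [58,-12,-35,2,0,0,0],
  [58,-12,-35,1,0,0,0],
  [58,-12,-35,0,0,0,0],
  [58,-11,-34,0,0,0,0],
  [58,0,0,0,0,0,0],
  [58,0,0,0,0,0,0],
  [58,0,0,0,0,0,0],
  [58,0,0,0,0,0,0],
])

```text
time_s: 59.65
tool_pos: [0.5277, 0.1404, 0.1709]
tool_rot: [180.0, -0.0, 179.4]
force: [0.2, 0.9, -0.4]
grip_width: 0.058
```

```bash
cat > wm.py <<'E'
from h import *
import sys
n=sys.argv[1]; y0=[float(a) for a in sys.argv[2:]]
w=shot('wrist','w'+n); o=env.get_obs(); print(o['tool_pos'],o['tool_rot'])
M=np.zeros((420,560))
for q in('tacked','fork1'):
    for d in env.regions_of('wrist',q)[:5]:
        print(q,round(d['confidence'],2),d['rect'])
        if d['confidence']>.4: M=np.maximum(M,d['region'])
print('mask'); tacks(f'pics/w{n}.png',y0,'wrist',cv2.GaussianBlur(M.astype(float),(0,0),.8))
print('dark'); tacks(f'pics/w{n}.png',y0,'wrist')
E
python3 wm.py 30 59 139 220
```

```text
[0.52777896 0.14037746 0.17083072] [ 1.79977570e+02 -1.34632175e-03  1.79445938e+02]
tacked 0.39 [465.5, 81.5, 560.0, 257.5]
fork1 0.96 [256.5, 255.5, 309.2, 320.3]
fork1 0.42 [12.1, 241.9, 35.0, 260.1]
mask
59.0 [701.   62.1 -11. ] 0.0
139.0 [6.707e+02 1.396e+02 3.000e-01] 14.04
220.0 [703.7 198.7   8. ] 0.0
dark
59.0 [648.2  97.   37.9] 405.74
139.0 [ 6.686e+02  1.386e+02 -6.000e-01] 97.67
220.0 [652.8 189.5 -31.4] 311.16
```

The gripper hides the tacked brackets in this pose. I'll turn half round so that the camera looks straight down on the legs.

send_rows([
  [58,0,0,-5,0,0,0.15],
  [58,0,0,-5,0,0,0.15],
  [58,0,0,-5,0,0,0.15],
  [58,0,0,0,0,0,0.15],
  [58,0,0,0,0,0,0.15],
  [58,0,0,0,0,0,0.15],
  [58,0,0,0,0,0,0.15],
  [58,0,0,0,0,0,0.15],
  [58,0,0,0,0,0,0.15],
  [58,0,0,0,0,0,0.15],
  [58,0,0,0,0,0,0.15],
  [58,0,0,0,0,0,0.15],
])

```text
time_s: 61.0
tool_pos: [0.528, 0.1397, 0.1858]
tool_rot: [-180.0, -0.0, 75.9]
force: [-0.6, 0.8, -0.6]
grip_width: 0.0582
```

send_rows([
  [58,0,0,0,0,0,0.15],
  [58,0,0,0,0,0,0.15],
  [58,0,0,0,0,0,0.15],
  [58,0,0,0,0,0,0.15],
  [58,0,0,0,0,0,0.15],
  [58,0,0,0,0,0,0.15],
  [58,0,0,0,0,0,0.15],
  [58,0,0,0,0,0,0.15],
  [58,0,0,0,0,0,0.15],
  [58,0,0,0,0,0,0],
  [58,0,0,0,0,0,0],
  [58,0,0,0,0,0,0],
])

```text
time_s: 62.2
tool_pos: [0.5281, 0.1394, 0.1858]
tool_rot: [-180.0, -0.0, -1.0]
force: [0.3, -0.1, -0.1]
grip_width: 0.0579
```

```bash
python3 wm.py 31 59 139 220
python3 - <<'E'
from h import *
print(env.get_obs()['time_s'],env.get_obs()['qpos'],env.get_calibration('wrist')['extrinsics'][:3,3])
for y in(.06,.14,.22): print(proj('wrist',(.596,y,.05)),proj('wrist',(.626,y,.05)))
E
```

```text
[0.52810033 0.13929374 0.18581077] [-1.79996263e+02 -5.98684092e-04 -1.02708774e+00]
tacked 0.86 [167.5, 93.3, 519.1, 144.1]
fork1 0.68 [519.0, 111.0, 560.0, 148.3]
fork1 0.66 [404.8, 96.3, 464.6, 137.7]
fork1 0.66 [252.7, 91.3, 308.0, 128.0]
fork1 0.25 [165.2, 87.0, 524.1, 143.6]
mask
59.0 [ 6.72e+02  6.09e+01 -3.00e-01] 43.81
139.0 [ 6.706e+02  1.394e+02 -3.000e-01] 18.49
220.0 [6.715e+02 2.227e+02 1.000e-01] 6.95
dark
59.0 [6.708e+02 6.210e+01 3.000e-01] 77.19
139.0 [ 6.705e+02  1.392e+02 -3.000e-01] 87.47
220.0 [6.717e+02 2.224e+02 4.000e-01] 101.37
62.35 [ -40.36186383    7.03421779   24.77372227  101.78070875   -3.09597177
   71.84938682 -105.87207809] [0.60058644 0.13801884 0.34651527]
[367.68282353 127.14026766] [367.61474612  95.02451662]
[280.92483734 126.97019847] [280.25766105  94.1446459 ]
[194.54278857 130.65315101] [193.31103801  98.66414112]
```

The close wrist measurement works: the bay 3 fork sits 2.4 mm off towards −y. Same measurement for bays 2 and 1.

send_rows([
  [58,0,40,0,0,0,-0.006],
  [58,0,40,0,0,0,0],
  [58,0,40,0,0,0,0],
  [58,0,40,0,0,0,0],
  [58,0,0,0,0,0,0],
  [58,0,0,0,0,0,0],
  [58,0,0,0,0,0,0],
])

```text
time_s: 63.05
tool_pos: [0.5257, -0.0194, 0.1857]
tool_rot: [-180.0, 0.0, -0.7]
force: [0.5, 0.5, 0.1]
grip_width: 0.0583
```

```bash
python3 wm.py 32 -101 -20 60
```

```text
[ 0.52574615 -0.01908536  0.18570684] [-1.79968362e+02  6.45164603e-03 -6.49660318e-01]
tacked 0.83 [43.0, 90.3, 525.0, 145.0]
fork1 0.96 [255.8, 92.0, 311.3, 128.7]
fork1 0.94 [408.7, 97.4, 473.8, 137.6]
fork1 0.83 [97.8, 98.6, 156.4, 137.6]
fork1 0.18 [39.9, 90.9, 526.8, 143.4]
mask
-101.0 [ 671.1 -100.8    1.2] 21.96
-20.0 [ 6.712e+02 -1.930e+01  5.000e-01] 15.23
60.0 [6.713e+02 6.160e+01 4.000e-01] 18.92
dark
-101.0 [ 6.710e+02 -1.016e+02  2.000e-01] 40.69
-20.0 [ 6.709e+02 -1.960e+01  2.000e-01] 81.9
60.0 [6.714e+02 6.030e+01 4.000e-01] 123.87
```

send_rows([
  [58,0,40,0,0,0,0],
  [58,0,40,0,0,0,0],
  [58,0,40,0,0,0,0],
  [58,0,42,0,0,0,0],
  [58,0,0,0,0,0,0],
  [58,0,0,0,0,0,0],
  [58,0,0,0,0,0,0],
])

```text
time_s: 63.9
tool_pos: [0.5238, -0.1809, 0.1855]
tool_rot: [-179.9, 0.0, -0.7]
force: [-0.6, 0.7, -0.5]
grip_width: 0.0581
```

```bash
python3 wm.py 33 -265 -184 -101
```

```text
[ 0.52387537 -0.18066924  0.18558946] [-1.79951195e+02  1.27171596e-02 -6.24113842e-01]
tacked 0.62 [0.3, 89.7, 400.1, 149.4]
tacked 0.4 [247.3, 1.7, 326.9, 58.6]
fork1 0.89 [100.7, 98.4, 158.1, 138.3]
fork1 0.85 [254.9, 91.0, 319.0, 128.8]
fork1 0.78 [0.0, 116.8, 41.8, 148.3]
fork1 0.32 [0.0, 93.7, 401.7, 150.1]
mask
-265.0 [ 6.723e+02 -2.694e+02 -4.000e-01] 15.57
-184.0 [ 6.708e+02 -1.837e+02  5.000e-01] 7.78
-101.0 [ 6.716e+02 -1.029e+02  3.000e-01] 14.54
dark
-265.0 [ 6.712e+02 -2.682e+02  1.000e-01] 47.05
-184.0 [ 6.713e+02 -1.838e+02  4.000e-01] 151.15
-101.0 [ 6.716e+02 -1.044e+02 -5.000e-01] 135.41
```

Summary of the wrist readings (back y against halfway):

| Bay | Deviation | Action |
|---|---|---|
| 1 | +2.4 mm | shift −2.4 mm |
| 2 | about +0.5 mm | fine |
| 3 | −2.4 mm | shift +2.4 mm |

All the backs sit at web depth. I'll nudge forks 1 and 3 to centre, bay 1 first.

send_rows([
  [60,38,1.5,0,0,0,0],
  [60,38,1.3,0,0,0,0],
  [60,0,0,40,0,0,0],
  [60,0,0,40,0,0,0],
  [60,0,0,30,0,0,0],
  [60,0,0,0,0,0,0],
  [60,0,0,0,0,0,0],
  [60,0,0,0,0,0,0],
])

```text
time_s: 64.85
tool_pos: [0.601, -0.1869, 0.0782]
tool_rot: [180.0, -0.2, -0.8]
force: [0.4, -0.2, 0.4]
grip_width: 0.0596
```

send_rows([
  [60,-1,-3.2,5,0,0,-0.003],
  [60,0,0,0,0,0,0],
  [60,0,0,0,0,0,0],
])

```text
time_s: 65.15
tool_pos: [0.5987, -0.1832, 0.0714]
tool_rot: [-180.0, -0.1, -0.6]
force: [-0.4, -0.2, 0.0]
grip_width: 0.0601
```

send_rows([
  [60,0,0,15,0,0,0],
  [60,0,0,15,0,0,0],
  [60,0,0,8,0,0,0],
  [60,0,0,0,0,0,0],
  [0,0,0,0,0,0,0],
  [0,0,0,0,0,0,0],
  [0,0,0,0,0,0,0],
  [0,0,0,0,0,0,0],
], grip_force=30)

```text
time_s: 65.95
tool_pos: [0.5988, -0.1838, 0.0332]
tool_rot: [180.0, -0.1, -0.6]
force: [1.1, -1.0, -0.8]
grip_width: 0.0496
```

send_rows([
  [0,0,1.5,0,0,0,0],
  [0,0,1.5,0,0,0,0],
  [0,0,0,0,0,0,0],
  [0,0,0,0,0,0,0],
])

```text
time_s: 66.35
tool_pos: [0.5987, -0.1854, 0.0331]
tool_rot: [-179.9, -0.0, -0.6]
force: [-1.6, 4.3, 4.3]
grip_width: 0.0499
```

send_rows([
  [0,0,1,0,0,0,0],
  [0,0,0,0,0,0,0],
  [0,2,0,0,0,0,0],
  [0,0,0,0,0,0,0],
  [0,0,0,0,0,0,0],
])

```text
time_s: 66.85
tool_pos: [0.5987, -0.1867, 0.0332]
tool_rot: [-179.9, 0.2, -0.6]
force: [-6.9, 6.6, 9.2]
grip_width: 0.0496
```

send_rows([
  [0,1,-0.6,0,0,0,0],
  [0,0,0,0,0,0,0],
  [59,0,0,0,0,0,0],
  [59,0,0,0,0,0,0],
  [59,0,0,0,0,0,0],
  [59,-3,0,0,0,0,0],
  [59,0,0,-15,0,0,0],
  [59,0,0,-35,0,0,0],
  [59,-20,0,-45,0,0,0],
  [59,-35,0,-45,0,0,0],
  [59,-15,0,-8,0,0,0],
  [59,0,0,0,0,0,0],
])

```text
time_s: 68.05
tool_pos: [0.5324, -0.1876, 0.1787]
tool_rot: [-179.9, -0.3, -0.8]
force: [-0.2, 1.1, 0.0]
grip_width: 0.0589
```

```bash
python3 wm.py 34 -265 -186 -101
python3 - <<'E'
from h import *
plan([.598,.141,.19],-.65,60,step=42)
E
```

```text
[ 0.53297872 -0.18654467  0.17706322] [-179.94349867   -0.21792688   -0.68757973]
tacked 0.65 [36.7, 100.1, 397.4, 152.6]
tacked 0.22 [0.0, 127.2, 35.8, 158.9]
fork1 0.93 [249.2, 101.1, 315.0, 138.9]
fork1 0.92 [0.0, 123.9, 38.2, 158.1]
fork1 0.66 [89.0, 109.0, 150.9, 146.6]
mask
-265.0 [ 671.2 -264.1    0.8] 19.12
-186.0 [ 6.715e+02 -1.847e+02  3.000e-01] 13.67
-101.0 [ 670.2 -102.6    0. ] 15.31
dark
-265.0 [ 6.717e+02 -2.650e+02 -1.000e-01] 91.79
-186.0 [ 6.712e+02 -1.846e+02  3.000e-01] 185.08
-101.0 [ 671.8 -101.9    1. ] 158.87
8 rows -> [598. 141. 190.] -0.6
[[60,8.0,-41.0,-2.0,0,0,0.0],[60,7.0,-41.0,-2.0,0,0,0.0],[60,8.0,-41.0,-2.0,0,0,0.0],[60,8.0,-41.0,-1.0,0,0,0.0],[60,7.0,-41.0,-2.0,0,0,0.0],[60,8.0,-40.0,-2.0,0,0,0.0],[60,8.0,-41.0,-2.0,0,0,0.0],[60,7.5,-41.3,-2.0,0,0,0.0]]
```

Bay 1 averages within 1 mm of halfway over the readings (they scatter by about ±1 mm). Now bay 3 by about +1.8 mm.

send_rows([
  [60,8,-41,-2,0,0,0],
  [60,7,-41,-2,0,0,0],
  [60,8,-41,-2,0,0,0],
  [60,8,-41,-1,0,0,0],
  [60,7,-41,-2,0,0,0],
  [60,8,-40,-2,0,0,0],
  [60,8,-41,-2,0,0,0],
  [60,8,-41,-2,0,0,0],
  [60,0,0,40,0,0,0],
  [60,0,0,40,0,0,0],
  [60,0,0,30,0,0,0],
  [60,0,0,0,0,0,0],
])

```text
time_s: 69.4
tool_pos: [0.5941, 0.1397, 0.0737]
tool_rot: [179.7, 0.6, -0.6]
force: [-0.5, -0.3, 0.0]
grip_width: 0.06
```

send_rows([
  [60,0,0,0,0,0,0],
  [60,0,0,0,0,0,0],
])

```text
time_s: 69.6
tool_pos: [0.5998, 0.1404, 0.0818]
tool_rot: [-180.0, -0.1, -0.6]
force: [-0.4, 0.1, -0.1]
grip_width: 0.0603
```

send_rows([
  [60,0,0,15,0,0,0],
  [60,0,0,20,0,0,0],
  [60,0,0,12,0,0,0],
  [60,0,0,0,0,0,0],
  [0,0,0,0,0,0,0],
  [0,0,0,0,0,0,0],
  [0,0,0,0,0,0,0],
  [0,0,0,0,0,0,0],
])

```text
time_s: 70.4
tool_pos: [0.5991, 0.1403, 0.0342]
tool_rot: [-180.0, -0.1, -0.6]
force: [-0.3, -0.2, 2.5]
grip_width: 0.0495
```

send_rows([
  [0,0,-1.4,0,0,0,0],
  [0,0,-1.2,0,0,0,0],
  [0,0,0,0,0,0,0],
  [0,0,0,0,0,0,0],
])

```text
time_s: 70.8
tool_pos: [0.5989, 0.1409, 0.0341]
tool_rot: [179.9, -0.1, -0.7]
force: [-0.6, -4.1, 4.8]
grip_width: 0.0495
```

send_rows([
  [0,0,-1,0,0,0,0],
  [0,0,0,0,0,0,0],
  [0,2,0,0,0,0,0],
  [0,0,0,0,0,0,0],
  [0,0,0,0,0,0,0],
])

```text
time_s: 71.3
tool_pos: [0.599, 0.1416, 0.0341]
tool_rot: [179.9, 0.2, -0.7]
force: [-5.9, -5.5, 10.5]
grip_width: 0.0493
```

send_rows([
  [0,0,-1,0,0,0,0],
  [0,1,0,0,0,0,0],
  [0,0,0.5,0,0,0,0],
  [0,0,0,0,0,0,0],
])

```text
time_s: 71.7
tool_pos: [0.599, 0.1415, 0.034]
tool_rot: [179.9, 0.3, -0.8]
force: [-8.5, -6.0, 13.1]
grip_width: 0.05
```

send_rows([
  [59,0,0,0,0,0,0],
  [59,0,0,0,0,0,0],
  [59,0,0,0,0,0,0],
  [59,-3,0,0,0,0,0],
  [59,0,0,-15,0,0,0],
  [59,0,0,-35,0,0,0],
  [59,-20,0,-45,0,0,0],
  [59,-35,0,-45,0,0,0],
  [59,-15,0,-8,0,0,0],
  [59,0,0,0,0,0,0],
  [59,0,0,0,0,0,0],
  [59,0,0,0,0,0,0],
])

```text
time_s: 72.9
tool_pos: [0.5327, 0.1447, 0.175]
tool_rot: [180.0, 0.0, -0.7]
force: [-0.6, 0.0, -0.7]
grip_width: 0.0588
```

send_rows([
  [59,-45,-10,-10,0,0,0],
  [59,-30,-45,0,0,0,0],
  [59,0,-45,0,0,0,0],
  [59,0,-45,0,0,0,0],
  [59,0,-45,0,0,0,0],
  [59,0,-45,0,0,0,0],
  [59,0,0,0,0,0,0],
  [59,0,0,0,0,0,0],
])

```text
time_s: 73.7
tool_pos: [0.4622, 0.3778, 0.1836]
tool_rot: [179.8, 0.1, -0.5]
force: [-0.3, -0.3, 0.3]
grip_width: 0.0588
```

```bash
python3 chk.py 40
python3 - <<'E'
from h import *
from scipy.signal import find_peaks
im=cv2.imread('pics/t40.png').astype(np.float32).mean(2)
us=np.arange(170,392,.25)
for off in(4,5,6):
    d=200-np.array([cv2.getRectSubPix(im,(1,3),(float(u),float(171+(u-165)*.01455+off))).mean() for u in us])
    pk,_=find_peaks(d,prominence=12,distance=16); c=[]
    for k in pk:
        w=d[k-8:k+9]-d[k-8:k+9].min(); c.append((us[k-8:k+9]*w).sum()/w.sum())
    if len(c)==14:
        m=(np.array(c[::2])+np.array(c[1::2]))/2; print('dev mm (+y)',np.round(-2.56*(m[1:6:2]-(m[0:5:2]+m[2:7:2])/2),1))
    else: print(np.round(c,1))
for q,z in [('chisel',.015),('mug',.09),('paste_tin',.08),('pipe_offcut',.075)]:
    env.read_camera('top'); find('top',q,z,1)
E
```

```text
[0.46217304 0.37781678 0.18358776] [ 1.79802754e+02  9.42391489e-02 -5.34348186e-01] [-0.26107822 -0.32190269  0.30467093] 0.058785751339634366
-267.5 [ 6.742e+02 -2.679e+02  2.000e-01] 8.05
-185 [ 6.737e+02 -1.853e+02  6.000e-01] 11.91
-103 [ 6.748e+02 -1.030e+02  1.000e-01] 2.68
-21 [ 6.737e+02 -2.100e+01  3.000e-01] 3.26
59 [6.742e+02 5.950e+01 4.000e-01] 7.28
139 [672.4 134.8  -2.8] 2.94
220 [ 6.727e+02  2.198e+02 -4.000e-01] 9.57
socket1 0.77 px [239.1 282.1] C [345.1  73. ] L [47.3 43.5] ang -13.5
socket1 0.58 px [214. 144.] C [670.3 135.6] L [52.2 57.9] ang -179.3
socket1 0.57 px [346.5 145. ] C [ 671.  -181.6] L [55.8 58.6] ang 179.3
socket1 0.56 px [280.5 144.5] C [670.6 -22.7] L [45.6 55.8] ang -180.0
top fit [ 6.754e+02  1.387e+02 -1.000e-01] err 0.029
top fit [ 673.3 -184.3   -1. ] err 0.025
top fit [674.9 -21.9  -2.5] err 0.313
socket1 0.98 px [342.5 216. ] C [468.9 171.6] L [79.5 89.7] ang 51.8
socket1 0.91 px [281.2 252.7] C [692.4 155.4] L [91.4 84. ] ang -159.4
socket1 0.66 px [235.8 227.3] C [695.1   2.2] L [88.4 89.9] ang 74.7
socket1 0.63 px [196.5 202.5] C [ 688.6 -157.5] L [ 83.5 115.8] ang 60.3
scene fit [673.7 140.1   1.5] err 0.011
scene fit [677.5 -17.5   7.9] err 0.04
scene fit [ 672.2 -183.     2.2] err 0.008
dev mm (+y) [-1.8  0.1 -0.6]
dev mm (+y) [-1.8  0.3 -0.6]
dev mm (+y) [-1.8  0.5 -0.6]
chisel 0.72 px [105.4 196.1] C [555.7 432.5] L [21.6 79.8] ang -175.7
mug 0.9 px [127.6 304.8] C [286.8 342.5] L [116.5  78.9] ang -61.6
paste_tin 0.63 px [127.4 304.4] C [286.2 346.2] L [115.4  77.6] ang -61.1
pipe_offcut 0.81 px [426.7 165. ] C [ 634.7 -400.1] L [86.5 59.4] ang -71.3
```

Bay 3 reads −1.8 mm and seems to have twisted about −3° on release. I'll regrip it deeper, lift it off the flange, centre it and press it back in.

send_rows([
  [60,20,34,0,0,0,0.002],
  [60,20,34,0,0,0,0],
  [60,20,34,0,0,0,0],
  [60,20,34,0,0,0,0],
  [60,20,34,0,0,0,0],
  [60,20,34,0,0,0,0],
  [60,20,33,0,0,0,0],
  [60,0,0,40,0,0,0],
  [60,0,0,40,0,0,0],
  [60,0,0,25,0,0,0],
  [60,0,0,0,0,0,0],
  [60,0,0,0,0,0,0],
])

```text
time_s: 75.5
tool_pos: [0.5997, 0.1386, 0.0813]
tool_rot: [180.0, -0.0, -0.7]
force: [-0.2, 0.5, 0.8]
grip_width: 0.0602
```

send_rows([
  [60,0,0,0,0,0,0],
  [60,0,0,0,0,0,0],
])

```text
time_s: 75.7
tool_pos: [0.6009, 0.139, 0.0829]
tool_rot: [-179.9, -0.2, -0.7]
force: [0.1, -0.2, 0.4]
grip_width: 0.0601
```

send_rows([
  [60,3,-1,15,0,0,0],
  [60,0,0,20,0,0,0],
  [60,0,0,13,0,0,0],
  [60,0,0,0,0,0,0],
  [0,0,0,0,0,0,0],
  [0,0,0,0,0,0,0],
  [0,0,0,0,0,0,0],
  [0,0,0,0,0,0,0],
  [0,0,0,0,0,0,0],
], grip_force=55)

```text
time_s: 76.6
tool_pos: [0.603, 0.1399, 0.0335]
tool_rot: [-180.0, -0.1, -0.7]
force: [-0.0, 1.1, 2.1]
grip_width: 0.0496
```

send_rows([
  [0,-4,0,-2,0,0,0],
  [0,0,0,-2,0,0,0],
  [0,0,0,0,0,0,0],
  [0,0,0,0,0,0,0],
])

```text
time_s: 77.0
tool_pos: [0.5981, 0.1394, 0.0364]
tool_rot: [180.0, 0.0, -0.8]
force: [-0.0, -0.3, -3.9]
grip_width: 0.0493
```

send_rows([
  [0,0,-2.8,0,0,0,0.002],
  [0,0,0,0,0,0,0],
  [0,2,0,0,0,0,0],
  [0,2,0,0,0,0,0],
  [0,0,0,0,0,0,0],
  [0,0,0,0,0,0,0],
])

```text
time_s: 77.6
tool_pos: [0.6026, 0.1422, 0.0367]
tool_rot: [180.0, -0.0, -0.9]
force: [-0.2, -0.1, -4.1]
grip_width: 0.0493
```

send_rows([
  [0,1,0,0,0,0,0],
  [0,1,0,0,0,0,0],
  [0,0,0,0,0,0,0],
  [0,0,0,0,0,0,0],
])

```text
time_s: 78.0
tool_pos: [0.6032, 0.1423, 0.0363]
tool_rot: [180.0, 0.1, -0.9]
force: [-6.3, -0.5, -1.8]
grip_width: 0.0497
```

send_rows([
  [0,-2,0,0,0,0,-0.004],
  [0,0,0,2,0,0,0],
  [0,0,0,1.5,0,0,0],
  [0,2,0,0,0,0,0],
  [0,0,0,0,0,0,0],
  [0,0,0,0,0,0,0],
])

```text
time_s: 78.6
tool_pos: [0.6032, 0.1425, 0.0335]
tool_rot: [-180.0, 0.2, -0.6]
force: [-7.4, -0.4, 3.0]
grip_width: 0.0496
```

send_rows([
  [0,1,0,0,0,0,0],
  [0,0,0,0,0,0,0],
])

```text
time_s: 78.8
tool_pos: [0.6032, 0.1425, 0.0335]
tool_rot: [-180.0, 0.3, -0.6]
force: [-9.4, -0.6, 5.2]
grip_width: 0.0496
```

No side load, pressed on the web and standing on the flange. Releasing it, with a wrist check and a clear top check.

send_rows([
  [59,0,0,0,0,0,0],
  [59,0,0,0,0,0,0],
  [59,0,0,0,0,0,0],
  [59,0,0,0,0,0,0],
  [59,-5,0,0,0,0,0],
  [59,0,0,-15,0,0,0],
  [59,0,0,-35,0,0,0],
  [59,-20,0,-45,0,0,0],
  [59,-35,0,-45,0,0,0],
  [59,-15,0,-8,0,0,0],
  [59,0,0,0,0,0,0],
  [59,0,0,0,0,0,0],
])

```text
time_s: 80.0
tool_pos: [0.5351, 0.1432, 0.1763]
tool_rot: [-179.9, -0.1, -0.6]
force: [-0.2, 0.1, 0.4]
grip_width: 0.0587
```

send_rows([
  [59,0,0,0,0,0,0],
  [59,0,0,0,0,0,0],
])

```text
time_s: 80.2
tool_pos: [0.5348, 0.1426, 0.1746]
tool_rot: [179.9, 0.1, -0.7]
force: [0.3, 0.0, -0.1]
grip_width: 0.0591
```

```bash
python3 wm.py 41 61 141 222
```

```text
[0.53480795 0.14264138 0.17459015] [ 1.79916832e+02  8.48136105e-02 -6.75372901e-01]
tacked 0.98 [165.8, 99.1, 530.2, 151.5]
fork1 0.82 [250.6, 100.8, 311.7, 136.5]
fork1 0.71 [528.7, 119.8, 560.0, 152.7]
fork1 0.69 [412.9, 104.9, 474.7, 146.9]
mask
61.0 [6.711e+02 6.200e+01 2.000e-01] 22.29
141.0 [6.720e+02 1.422e+02 1.000e-01] 22.13
222.0 [6.713e+02 2.237e+02 6.000e-01] 14.87
dark
61.0 [6.709e+02 6.290e+01 6.000e-01] 89.4
141.0 [6.709e+02 1.427e+02 4.000e-01] 133.65
222.0 [6.714e+02 2.224e+02 1.000e-01] 95.43
```

send_rows([
  [59,-45,-10,-10,0,0,0],
  [59,-30,-45,0,0,0,0],
  [59,0,-45,0,0,0,0],
  [59,0,-45,0,0,0,0],
  [59,0,-45,0,0,0,0],
  [59,0,-45,0,0,0,0],
  [59,0,-40,0,0,0,0],
  [59,0,0,0,0,0,0],
  [59,0,0,0,0,0,0],
])

```text
time_s: 81.25
tool_pos: [0.4647, 0.4159, 0.1846]
tool_rot: [179.9, 0.0, -0.5]
force: [0.2, -0.6, -0.7]
grip_width: 0.0587
```

Run:
```python
from h import *
from scipy.signal import find_peaks
print(env.get_obs()['time_s'],env.get_obs()['tool_pos'])
shot('top','t42'); tacks('pics/t42.png',[-267.5,-185,-103,-21,59,140,220])
im=cv2.imread('pics/t42.png').astype(np.float32).mean(2); us=np.arange(170,392,.25)
for off in(4,5):
    d=200-np.array([cv2.getRectSubPix(im,(1,3),(float(u),float(171+(u-165)*.01455+off))).mean() for u in us])
    pk,_=find_peaks(d,prominence=12,distance=16); c=[]
    for k in pk:
        w=d[k-8:k+9]-d[k-8:k+9].min(); c.append((us[k-8:k+9]*w).sum()/w.sum())
    if len(c)==14:
        m=(np.array(c[::2])+np.array(c[1::2]))/2; print('dev mm (+y)',np.round(-2.56*(m[1:6:2]-(m[0:5:2]+m[2:7:2])/2),1))
    else: print(np.round(c,1))
```

```text
81.25 [0.46468626 0.41594978 0.18455385]
-267.5 [ 6.731e+02 -2.673e+02  1.000e-01] 8.07
-185 [ 673.7 -185.3    0.7] 11.94
-103 [ 674.6 -103.1    0. ] 2.79
-21 [ 6.738e+02 -2.100e+01  2.000e-01] 3.38
59 [673.4  59.2   0. ] 7.42
140 [672.8 140.2   0.8] 2.77
220 [672.6 220.3   0. ] 6.46
dev mm (+y) [-0.2  0.1 -0.6]
dev mm (+y) [-0.3  0.5 -0.6]
```

All three forks are within about 0.6 mm of halfway, square, and at web depth. The sockets are within about 1.5 mm of above them. Handing in.

```bash
python3 -c "
from cell import env
print(env.sign_off(), env.get_obs()['time_s'])"
```

```text
the job is handed in; nothing more can be done
the job is handed in; nothing more can be done
```

The job is handed in: the chisel is in the tool tray, a fork bracket is fitted in each of the three bays, and a socket stands above each one. It took about 81 s of the 210 s allowed.

**What happened on the way:**
- **Order:** chisel first, then the three forks, then the three sockets.
- **Bay 1 fork:** it was found knocked aside by about 20 mm after fitting. I slid it back in and pressed it to the web again.
- **Bays 1 and 3:** both read about 2 mm off centre, so I nudged them. The bay 3 fork twisted during its nudge, so I lifted and refitted it.

**Last checks:**

| Check | Bay 1 | Bay 2 | Bay 3 |
|---|---|---|---|
| Fork off halfway (top view) | −0.6 mm | +0.1 to +0.5 mm | −0.3 mm |
| Fork turn | within about 1° | within about 1° | within about 1° |
| Socket off its fork along the beam | within 1 mm | within 1 mm | about 1.5 mm |

The sockets read within about 2 mm of the flange centre line. All the backs read at the same depth as the tacked ones.

**Readings that disagreed or were weak:**
- A wrist-camera reading of bay 1 after its nudge gave about −1.3 mm; wrist readings scattered by 1–2 mm.
- The middle socket's turn read between −4° and +8° in poor fits. Its last gripper angle before release was square to the beam.
- The chisel was last seen whole in the tray in the mid-job scene picture. The later top-view detection caught only part of it, with the arm nearby.
- I did not re-measure the other things on the table after the last moves. None was deliberately touched.

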